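# Gauge the depth of a sign's stand-off socket

### The arm

A 6-joint arm with a two-finger parallel gripper is mounted at the origin on the work surface. World frame = base frame: x ahead of the robot, y to its left, z up, the work surface at z = 0. Lengths are in m, angles in degrees, forces in N, time in s.
With the tool pointing down it reaches from about 0.375 to 0.9 m from the base axis. Payload 3.1 kg.
Tool frame: the origin (TCP) lies at the very end of the fingers, on their centre line; the grasp point (between the pads) lies 19 mm behind it (bot.grip_point_offset is the distance from the TCP to the grasp point, in m); z points along the fingers, x is the direction in which the jaws open and shut, and the axes are right-handed (so a half turn about z gives the same grasp; the last joint's range is limited). The gripper opens to 87 mm and grips with 3 to 60 N. Pads are 19 mm wide; open, the fingers measure 117 mm over their backs; the gripper's body (75 mm by 190 mm) begins 51 mm behind the grasp point.
Start: joints at [66.549, 30.224, 82.088, -0, 67.689, -10.227], TCP at [0.143, 0.608, 0.223] pointing down, gripper open.
Joint ranges: [-176.69, 176.69], [-43.24, 126.21], [12.49, 139.97], [-82, 262], [0, 151.66], [-163.58, 163.58]. Speed limits (degrees/s): [159.86, 159.86, 180, 180, 180, 180].

### API

Orientations are given as a 3x3 rotation matrix whose columns are the frame's x, y, z axes.
In Python, from rig import bot, capture, recognise, place_of gives the robot as it stands.
- The arm moves only by the tool send_rows, never from a script. Its argument "motion" is a list of rows, each a list of 2 entries, a list of its own where there are three numbers: the shift along the tool's x, y, z in mm, then the turn about the tool's z in rad. A call has exactly 5 rows; each row shifts and turns the pose as measured when the row begins, along the tool's axes as they then stand; what a row does not reach is not made up. A row lasts 1/12 s, in which the tool goes at most 41.7 mm and 7.16 degrees, less where a joint would pass 70% of its speed; a pose out of reach is approached as far as the arm can. A call with a gripper value outside its range is refused whole. "gripper" is the closure, from 0 (fully open) to 1 (shut), set as the call begins (left out, the last holds). The fingers move at their own pace and stop on an object; the grip force is fixed at half the most. Time passes only in rows, so rows that do not move let the fingers close, or fill a call up. It gives the time, the measured TCP pose, the force and the opening at its end, in the units of the state.
- bot.read_state(): the state, without advancing time (a new reading comes with each control period).
- capture(name): name is "scene" or "top"; returns a dict with "image" (400x640x3 uint8, blue, green, red), "fx", "fy", "cx", "cy" (pixels), "dist_coeffs" ([k1, k2, p1, p2, k3] as OpenCV has them; the pictures are not rectified), "rvec" (rotation vector, rad) and "tvec" (3), from world to camera coordinates, as OpenCV has them. Camera axes: x right, y down, z forward; pixel columns grow to the right and rows downward; lengths in m; the calibration is good to about 2 mm. A picture is of the moment at which its call begins. There is no depth.
- bot.hand_in(): hands the job in, once; it reports no verdict.
Trained networks look in the newest picture that a camera, given by its name, has taken for a name from the list of things; names that differ only in an ending like _2 or _b are one class to them, and where a whole thing is asked for, a point or a joint stands for the part that bears it (a point fixed in the world has none). Each returns a list of dicts, best first, with "p" (0 to 1); they miss things now and then, are a little off and sometimes report something else, mostly with a low value. They report only what shows in the picture. A call takes as long as a camera call.
- recognise(camera, target): "xy" ([column, row] in pixels, amid what is visible of it).
- place_of(camera, target): "xy" ([column, row] in pixels: a listed point, or the origin of a listed thing).
The state is a dict: "time_s": time; "joint_positions": joint angles; "qvel": joint speeds; "tau": joint torques, N m; "position": TCP position; "tcp_rot": TCP orientation; "force": force on the tool from outside, world axes, zero at the start; "moment": the same for the moment, N m; "opening": opening from 0.0 (shut) to 1.0 (fully open).
Only numpy, scipy, OpenCV 4.12 (cv2) and the standard library are available. Lean on these libraries where they do the work, as an engineer would, in place of code of your own. Each camera call takes 0.05 s, during which the arm holds its last target.

### The job

Take the depth rod from its stand, slide it tip first into the tube in the middle of the cross-shaped sign and push it gently past the drag in the tube until it bottoms, then leave it standing there, still on the bottom. Record how much of it stays exposed by drawing the telescopic height post up until its flat top is level with the top of the rod. Do not ram the rod against the bottom and leave everything else on the bench where it is.

Things in the scene. Friction and masses are not known exactly. Their poses are not given: they have to be found in the camera images.
- rod: Loose steel depth rod, about 130 g, 160 mm long, standing upright at the start: a round shank 12 mm in diameter and 130 mm long with a 2.5 mm chamfered foot, and on top a round grip head 20 mm in diameter and 30 mm tall, to be gripped from above. Origin at the centre of the foot, z along the rod to the head.
- rod_tip (a point): Centre of the rod's foot (same point as the rod's origin).
- rod_top (a point): Centre of the flat top of the rod's head, 160 mm above the foot.
- stand: Fixed wooden block 80 x 80 mm, 40 mm tall, with a 14 mm hole 32 mm deep in its middle in which the rod stands at the start (its foot 8 mm above the bench). Origin at the centre of its underside.
- sign: Fixed cross-shaped sign body lying face down: four arms 70 mm wide, 220 mm across, 55 mm tall, white with a blue face underneath. A solid steel stud 10 mm in diameter stands 18 mm up on each arm (not used). The tube goes through its middle. The sign carries the pad at the bottom of the bore, so a bottomed rod presses on the sign. Origin at the centre of its underside, z up.
- socket_mouth (a point): Centre of the tube's open mouth, 85 mm above the bench, 30 mm above the sign's back; z up. Bore 13.4 mm wide, no chamfer, blind; its depth differs every time, 40 to 75 mm below the mouth, and cannot be seen. At the bottom is a firm rubber pad that gives about 1 mm per 3.5 N (7 mm at most): a push 5 to 10 N above the drag shows that the rod has bottomed; over 25 N on the pad is ramming.
- socket: Fixed aluminium tube (stand-off socket) through the middle of the sign, 32 mm outside diameter, 85 mm tall. Some 25 mm below its mouth two sprung brake shoes grip the rod: the drag builds up to a steady 5 to 9 N by 36 mm depth, so the rod does not fall by itself and must be pushed. Origin at the centre of its underside, z up.
- post (a joint): Height of the telescopic post's slide, m: 0 is fully down, 0.09 is fully up. It stays where it is left; moving it takes about 3 N down and 5 N up.
- post_top (a point): Centre of the flat top of the height post's round head (28 mm in diameter, 20 mm tall, gripped from above); 125 mm above the bench when fully down; z up. The head sits on a 12 mm bar that slides up and down in an upright tube 20 mm in diameter (23 mm at its collar, which ends 100 mm above the bench) on a fixed base 90 x 90 x 14 mm.
- tape_measure: Bystander, to be left alone: blue tape measure, 65 x 40 x 60 mm; origin at the centre of its underside.
- wire_spool: Bystander, to be left alone: yellow wire spool lying flat, 64 mm across, 26 mm tall; origin at the centre of its underside.
- pliers: Bystander, to be left alone: pliers lying flat, 170 mm long; origin at the centre of its underside (near its middle).
- glue: Bystander, to be left alone: white glue bottle with a black cap, 36 mm across, 75 mm tall; origin at the centre of its underside.
- screwdriver: Bystander, to be left alone: screwdriver lying flat; origin at the centre of its underside (near its middle).
- driver_unit: Bystander, to be left alone: white power unit 110 x 50 x 30 mm; origin at the centre of its underside.
- tape_roll: Bystander, to be left alone: roll of tape lying flat, 70 mm across, 24 mm tall; origin at the centre of its underside.

How it is judged:
By the outcome, as a careful person would: the job done as asked, in the order asked, and still so for the second after the job is handed in, with the robot touching nothing.
It also fails if it takes over 72 s, if anything falls off the work surface, if the arm or the gripper's body presses on something with over 40 N, if the wrist force passes 120 N, or if a joint passes its speed limit or range.

## Working session

There is one attempt and no reset: what is moved stays moved. The work goes in short steps, Python scripts to look and compute and a tool call to move; the robot and the scene stay as the last step left them, time stands still between calls to the robot, and variables do not carry over. Pictures are saved under pics/ and viewed, and the job is handed in when it is done.

Besides the shell and the picture viewer there is one more tool, called after "Request:" as a command line: name --argument value ..., lists and objects as JSON in quotes. send_rows: Moves the arm, as the interface text tells. Its arguments: {"type":"object","properties":{"motion":{"type":"array","items":{"type":"array"}},"gripper":{"type":"number"}},"required":["motion"]}

```bash
ls; mkdir -p pics; cat > h.py <<'E'
import numpy as np, cv2
from rig import bot, capture, recognise, place_of
def ray(c,xy):
    K=np.array([[c['fx'],0,c['cx']],[0,c['fy'],c['cy']],[0,0,1.]])
    n=cv2.undistortPoints(np.array([[xy]],float),K,np.array(c['dist_coeffs'],float))[0,0]
    R=cv2.Rodrigues(np.array(c['rvec'],float))[0];t=np.array(c['tvec'],float).ravel()
    return -R.T@t, R.T@np.array([n[0],n[1],1.])
def atz(c,xy,z):
    o,d=ray(c,xy); return o+d*(z-o[2])/d[2]
def tri(c1,x1,c2,x2):
    o1,d1=ray(c1,x1);o2,d2=ray(c2,x2)
    A=np.stack([d1,-d2],1);s=np.linalg.lstsq(A,o2-o1,rcond=None)[0]
    p,q=o1+s[0]*d1,o2+s[1]*d2
    return (p+q)/2,np.linalg.norm(p-q)
def proj(c,P):
    K=np.array([[c['fx'],0,c['cx']],[0,c['fy'],c['cy']],[0,0,1.]])
    return cv2.projectPoints(np.array(P,float).reshape(-1,3),np.array(c['rvec'],float),np.array(c['tvec'],float),K,np.array(c['dist_coeffs'],float))[0][:,0]
E
python3 - <<'E'
from h import *
np.set_printoptions(precision=4,suppress=True)
C={}
for n in ['scene','top']:
    C[n]=capture(n); cv2.imwrite(f'pics/{n}0.png',C[n]['image'])
    print(n,ray(C[n],(320,200)),C[n]['fx'])
H={'rod_top':.168,'socket_mouth':.085,'post_top':.125,'stand':0,'sign':0,'rod_tip':.008}
for t,z in H.items():
    r={}
    for n in C:
        l=place_of(n,t)[:2]
        for e in l: print(t,n,np.round(e['xy'],1),round(e['p'],2),atz(C[n],e['xy'],z))
        if l:r[n]=l[0]['xy']
    if len(r)==2: print('   tri',tri(C['scene'],r['scene'],C['top'],r['top']))
for t in ['tape_measure','wire_spool','pliers','glue','screwdriver','driver_unit','tape_roll']:
    for n in C:
        for e in place_of(n,t)[:1]: print(t,n,np.round(e['xy']),round(e['p'],2),atz(C[n],e['xy'],0))
s=bot.read_state();print(s)
E
```

```text
pics
scene (array([ 1.3072, -0.1911,  1.3503]), array([-0.5189,  0.1109, -0.8478])) 509.2341961531025
top (array([ 0.3814, -0.0083,  1.127 ]), array([ 0.1634, -0.0142, -0.9865])) 368.1458851258441
rod_top scene [223.5 206.5] 0.53 [ 0.5404 -0.2967  0.168 ]
rod_top top [423.9 193.9] 0.66 [ 0.5534 -0.2986  0.168 ]
   tri (array([ 0.5506, -0.2947,  0.1833]), np.float64(0.0013466824467094915))
socket_mouth scene [329.9 199.4] 0.63 [0.5378 0.003  0.085 ]
socket_mouth top [312.6 207.1] 0.41 [ 0.5337 -0.0018  0.085 ]
socket_mouth top [152.6 232. ] 0.17 [0.4673 0.4553 0.085 ]
   tri (array([0.5348, 0.0009, 0.0809]), np.float64(0.005529998261345705))
post_top scene [427.7 154.1] 0.46 [0.4774 0.3203 0.125 ]
post_top top [190.7 228.1] 0.67 [0.4737 0.3323 0.125 ]
post_top top [253.4 269.7] 0.38 [0.36   0.1587 0.125 ]
   tri (array([0.4735, 0.3282, 0.1202]), np.float64(0.010903472777237614))
stand scene [237.7 236.3] 0.78 [ 0.5461 -0.284   0.    ]
stand top [403.7 206. ] 0.63 [ 0.5461 -0.284   0.    ]
   tri (array([ 0.5461, -0.284 ,  0.0001]), np.float64(5.363380983894893e-05))
sign scene [235.7 
[... 1093 characters left out ...]
unit top [474. 227.] 0.68 [ 0.4781 -0.4998  0.    ]
tape_roll scene [474. 222.] 0.85 [0.6713 0.4188 0.    ]
tape_roll top [180. 173.] 0.85 [0.6608 0.4152 0.    ]
{'time_s': 1.4, 'joint_positions': array([ 66.5483,  30.223 ,  82.0885,   0.0015,  67.691 , -10.2277]), 'qvel': array([ 0.0351,  0.0121,  0.0187, -0.0795,  0.0235, -0.0255]), 'tau': array([ -0.0004, -44.0008, -17.6976,   0.0633,   0.0506,  -0.    ]), 'position': array([0.1429, 0.6084, 0.2225]), 'tcp_rot': array([[ 0.2288,  0.9735, -0.    ],
       [ 0.9735, -0.2288, -0.    ],
       [-0.    , -0.    , -1.    ]]), 'force': array([-0.0037,  0.9503, -0.0556]), 'moment': array([ 0.0296, -0.032 , -0.0791]), 'opening': 1.0004379861208053}
```

View images.

View pics/scene0.png

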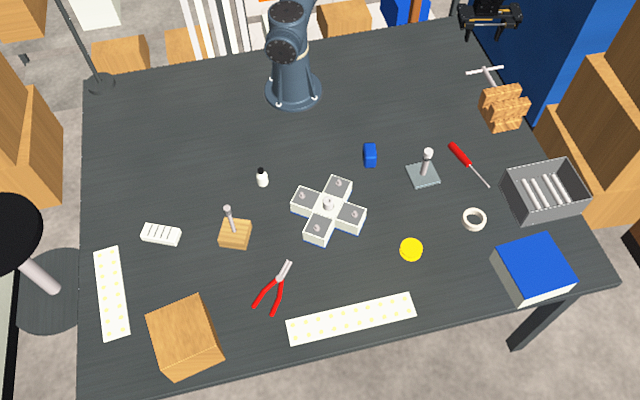

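View pics/top0.png

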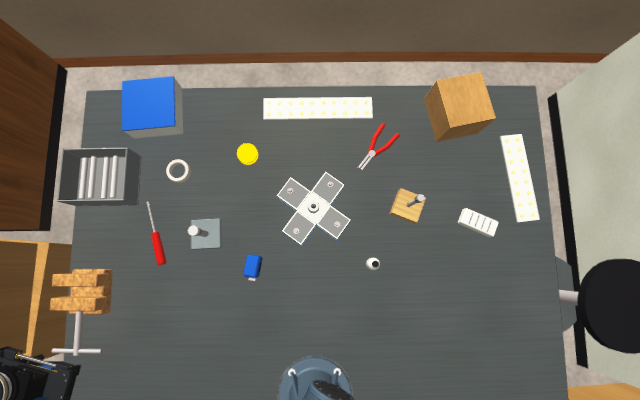

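```bash
python3 - <<'E'
import cv2, numpy as np
s=cv2.imread('pics/scene0.png');t=cv2.imread('pics/top0.png')
def c(im,x,y,w=20,k=9):
    a=im[y-w:y+w,x-w:x+w]; return cv2.resize(a,None,fx=k*20/w*.72,fy=k*20/w*.72,interpolation=cv2.INTER_NEAREST)
r1=np.hstack([c(s,230,218),c(s,329,203),c(s,428,158)])
r2=np.hstack([c(t,418,202),c(t,313,207),c(t,195,231)])
cv2.imwrite('pics/z0.png',np.vstack([r1,r2]))
print(r1.shape)
E
```

```text
(259, 777, 3)
```

View pics/z0.png

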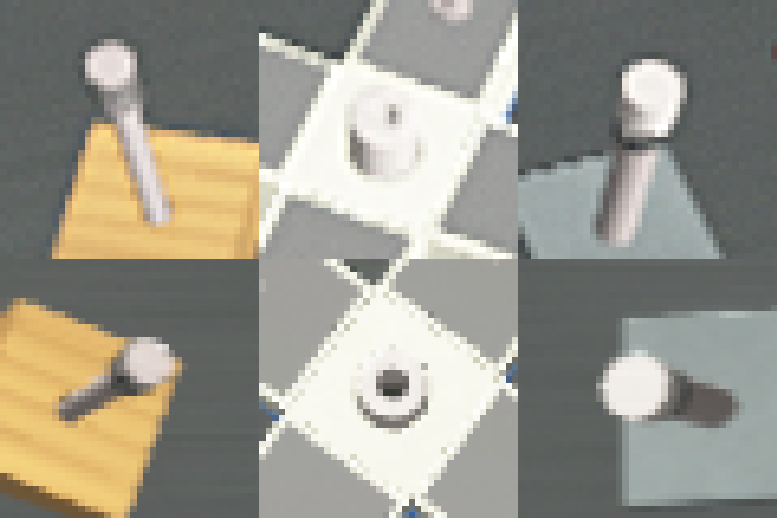

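```bash
python3 - <<'E'
from h import *
import json
np.set_printoptions(precision=4,suppress=True)
C={n:capture(n) for n in ['scene','top']}
P={'rod_top':((226.5,207.2),(420.2,197.4),.168),'mouth':((328.1,199.5),(312.5,205.3),.085),'post':((428,150.4),(192.4,230.2),.125)}
for k,(a,b,z) in P.items():
    print(k,atz(C['scene'],a,z),atz(C['top'],b,z),tri(C['scene'],a,C['top'],b))
# px scale
for k,(a,b,z) in P.items():
    p=atz(C['top'],b,z)
    for n in C: print(k,n,proj(C[n],p))
E
```

```text
rod_top [ 0.5446 -0.289   0.168 ] [ 0.5441 -0.2881  0.168 ] (array([ 0.5442, -0.2887,  0.1672]), np.float64(0.0006936554375206461))
mouth [ 0.5369 -0.0022  0.085 ] [ 0.5389 -0.0016  0.085 ] (array([ 0.5384, -0.0021,  0.0875]), np.float64(0.0009638146041043106))
post [0.4644 0.326  0.125 ] [0.4679 0.3274 0.125 ] (array([0.4674, 0.325 , 0.1295]), np.float64(0.001673523650327838))
rod_top scene [[226.7898 206.9874]]
rod_top top [[420.2 197.4]]
mouth scene [[328.4658 200.0309]]
mouth top [[312.5 205.3]]
post scene [[428.8358 151.1976]]
post top [[192.4 230.2]]
```

```bash
cat > g.py <<'E'
import sys
from h import *
np.set_printoptions(precision=4,suppress=True)
s=bot.read_state();R=s['tcp_rot'];p=s['position']
print('t',s['time_s'],'p',p,'x axis',R[:,0],'F',s['force'],'M',s['moment'],'op',round(s['opening'],4),'z',R[:,2],'j',s['joint_positions'][5])
a=[float(v) for v in sys.argv[1:]]
for i in range(0,len(a),3):
    q=np.array(a[i:i+3]); print('->',q,'tool mm',np.round(1000*R.T@(q-p),1)); p=q
E
python3 g.py .45 .3 .23  .544 -.2886 .23
```

```text
t 1.5 p [0.1429 0.6084 0.2225] x axis [ 0.2287  0.9735 -0.    ] F [ 0.1398 -0.9554 -0.4263] M [-0.083  -0.0488 -0.0303] op 0.9985 z [-0. -0. -1.] j -10.226964239975178
-> [0.45 0.3  0.23] tool mm [-230.   369.5   -7.5]
-> [ 0.544  -0.2886  0.23  ] tool mm [-551.5  226.1    0. ]
```

Request:
send_rows --motion '[[[-21,33.6,-0.7],0],[[-21,33.6,-0.7],0],[[-21,33.6,-0.7],0],[[-21,33.6,-0.7],0],[[-21,33.6,-0.7],0]]'

```text
time_s: 1.92
position: [0.2814, 0.4706, 0.2255]
tcp_rot: [[0.214, 0.977, 0.0], [0.977, -0.214, 0.007], [0.007, -0.001, -1.0]]
force: [0.9, 0.7, -0.2]
opening: 1.0
```

Request:
send_rows --motion '[[[-21,33.6,-0.7],0],[[-21,33.6,-0.7],0],[[-21,33.6,-0.7],0],[[-21,33.6,-0.7],0],[[-21,33.6,-0.7],0]]'

```text
time_s: 2.33
position: [0.4286, 0.325, 0.2294]
tcp_rot: [[0.212, 0.977, 0.002], [0.977, -0.212, 0.009], [0.009, 0.0, -1.0]]
force: [0.3, 1.1, 0.2]
opening: 1.002
```

Request:
send_rows --motion '[[[-37,15,0],0],[[-37,15,0],0],[[-37,15,0],0],[[-37,15,0],0],[[-37,15,0],0]]'

```text
time_s: 2.75
position: [0.4719, 0.1214, 0.2293]
tcp_rot: [[0.212, 0.977, 0.015], [0.977, -0.213, 0.012], [0.015, 0.012, -1.0]]
force: [0.5, 0.6, 0.2]
opening: 0.998
```

Request:
send_rows --motion '[[[-37,15,0],0],[[-37,15,0],0],[[-37,15,0],0],[[-37,15,0],0],[[-37,15,0],0]]'

```text
time_s: 3.17
position: [0.5062, -0.0843, 0.2289]
tcp_rot: [[0.213, 0.977, 0.018], [0.977, -0.213, 0.012], [0.015, 0.015, -1.0]]
force: [1.1, 0.9, -0.4]
opening: 1.002
```

```bash
python3 g.py .544 -.2886 .2
```

```text
t 3.1667 p [ 0.5062 -0.0843  0.2289] x axis [0.213  0.9769 0.0154] F [ 1.1324  0.9491 -0.3975] M [-0.     -0.0179  0.0332] op 1.0015 z [ 0.0184  0.0117 -0.9998] j -100.84288407049654
-> [ 0.544  -0.2886  0.2   ] tool mm [-192.    80.    27.2]
```

Request:
send_rows --motion '[[[-36,15,3],0],[[-36,15,3],0],[[-36,15,3],0],[[-36,15,3],0],[[-20,8,3],0]]'

```text
time_s: 3.58
position: [0.5395, -0.2732, 0.2141]
tcp_rot: [[0.218, 0.976, 0.025], [0.976, -0.218, 0.007], [0.012, 0.023, -1.0]]
force: [-0.4, -0.4, 0.2]
opening: 1.003
```

Request:
send_rows --motion '[[[-5,2,0],0],[[0,0,0],0],[[0,0,0],0],[[0,0,0],0],[[0,0,0],0]]'

```text
time_s: 4.0
position: [0.5397, -0.2812, 0.213]
tcp_rot: [[0.222, 0.975, 0.024], [0.975, -0.223, 0.008], [0.013, 0.021, -1.0]]
force: [0.9, 0.1, 0.2]
opening: 0.999
```

```bash
python3 g.py .544 -.2886 .2; python3 - <<'E'
from h import *
for n in ['scene','top']:
    c=capture(n); cv2.imwrite(f'pics/{n}1.png',c['image'])
    x,y=(230,205) if n=='scene' else (418,197)
    im=c['image'][y-40:y+40,x-40:x+40]; cv2.imwrite(f'pics/z1{n}.png',cv2.resize(im,None,fx=5,fy=5,interpolation=0))
a=cv2.imread('pics/z1scene.png');b=cv2.imread('pics/z1top.png');cv2.imwrite('pics/z1.png',np.hstack([a,b]))
E
```

```text
t 4.0 p [ 0.5397 -0.2812  0.213 ] x axis [0.2225 0.9748 0.0132] F [0.8933 0.141  0.158 ] M [-0.0175  0.0383 -0.0122] op 0.9993 z [ 0.0238  0.0081 -0.9997] j -116.36142385887108
-> [ 0.544  -0.2886  0.2   ] tool mm [-6.5  5.5 13.1]
```

View pics/z1.png

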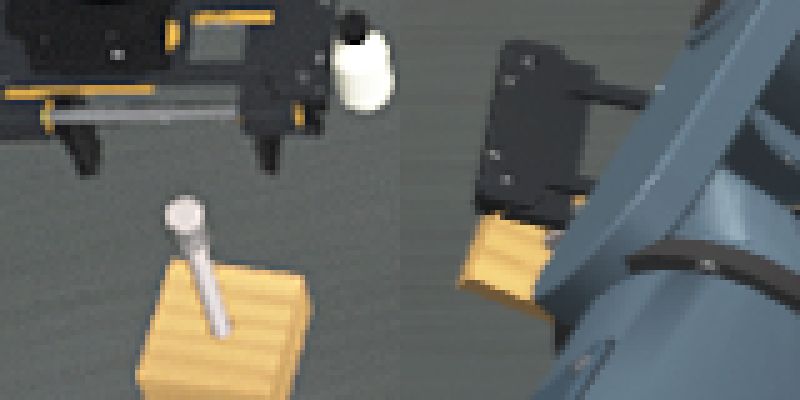

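Request:
send_rows --motion '[[[38,-15,0],0],[[38,-15,0],0],[[38,-15,0],0],[[0,0,0],0],[[0,0,0],0]]'

```text
time_s: 4.52
position: [0.5207, -0.1537, 0.2145]
tcp_rot: [[0.219, 0.975, 0.027], [0.976, -0.219, 0.006], [0.012, 0.025, -1.0]]
force: [-0.7, -1.3, 1.0]
opening: 1.001
```

```bash
python3 g.py .544 -.2886 .2
```

```text
t 4.5167 p [ 0.5207 -0.1537  0.2145] x axis [0.2188 0.9757 0.0117] F [-0.7352 -1.3161  0.9975] M [-0.0359 -0.039   0.0154] op 1.0005 z [ 0.0269  0.0059 -0.9996] j -106.79546662522289
-> [ 0.544  -0.2886  0.2   ] tool mm [-126.7   51.9   14.3]
```

Request:
send_rows --motion '[[[0,0,-40],0],[[0,0,-40],0],[[0,0,0],0],[[0,0,0],0],[[0,0,0],0]]'

```text
time_s: 4.93
position: [0.5181, -0.1513, 0.2976]
tcp_rot: [[0.213, 0.977, 0.025], [0.977, -0.213, 0.007], [0.012, 0.023, -1.0]]
force: [0.1, -0.1, 0.8]
opening: 1.002
```

Request:
send_rows --motion '[[[0,-40,0],0],[[0,-40,0],0],[[0,0,0],0],[[0,0,0],0],[[0,0,0],0]]'

```text
time_s: 5.35
position: [0.4344, -0.1328, 0.2891]
tcp_rot: [[0.214, 0.977, 0.015], [0.977, -0.215, 0.013], [0.016, 0.012, -1.0]]
force: [0.2, 0.6, -1.1]
opening: 1.001
```

```bash
python3 g.py .544 -.2886 .2
```

```text
t 5.35 p [ 0.4344 -0.1328  0.2891] x axis [0.2144 0.9766 0.0161] F [ 0.1966  0.6383 -1.1218] M [0.0031 0.0106 0.0258] op 1.0009 z [ 0.015   0.0132 -0.9998] j -109.97914517945152
-> [ 0.544  -0.2886  0.2   ] tool mm [-130.1  139.4   88.7]
```

Request:
send_rows --motion '[[[0,16,0],0],[[0,16,0],0],[[0,16,0],0],[[0,16,0],0],[[0,16,0],0]]'

```text
time_s: 5.77
position: [0.516, -0.1513, 0.2872]
tcp_rot: [[0.216, 0.976, 0.011], [0.976, -0.216, 0.015], [0.017, 0.008, -1.0]]
force: [-0.3, -0.4, -0.2]
opening: 1.0
```

Request:
send_rows --motion '[[[-26,12,14],0],[[-26,12,14],0],[[-26,12,14],0],[[-26,12,14],0],[[-26,12,14],0]]'

```text
time_s: 6.18
position: [0.5607, -0.294, 0.2135]
tcp_rot: [[0.206, 0.978, 0.022], [0.978, -0.206, 0.013], [0.017, 0.019, -1.0]]
force: [0.6, 0.1, -0.3]
opening: 0.999
```

```bash
python3 g.py .544 -.2886 .2
```

```text
t 6.1833 p [ 0.5607 -0.294   0.2135] x axis [0.2059 0.9784 0.0168] F [ 0.5587  0.1346 -0.3088] M [-0.0415  0.027   0.0224] op 0.9991 z [ 0.022   0.0125 -0.9997] j -117.11767335711505
-> [ 0.544  -0.2886  0.2   ] tool mm [  1.6 -17.7  13.2]
```

Request:
send_rows --motion '[[[0,-8,0],0],[[0,-8,0],0],[[0,0,0],0],[[0,0,0],0],[[0,0,0],0]]'

```text
time_s: 6.6
position: [0.5465, -0.2973, 0.2048]
tcp_rot: [[0.211, 0.977, 0.018], [0.977, -0.211, 0.015], [0.018, 0.014, -1.0]]
force: [0.3, -1.0, -0.5]
opening: 0.999
```

```bash
python3 g.py .544 -.2886 .2
```

```text
t 6.6 p [ 0.5465 -0.2973  0.2048] x axis [0.2112 0.9773 0.0183] F [ 0.3115 -0.9616 -0.4989] M [-0.07   -0.0215 -0.0258] op 0.9988 z [ 0.0175  0.0149 -0.9997] j -117.87510641632136
-> [ 0.544  -0.2886  0.2   ] tool mm [ 7.9 -4.3  4.9]
```

Request:
send_rows --motion '[[[2.7,-1.4,0],0],[[2.7,-1.4,0],0],[[2.5,-1.2,0],0],[[0,0,0],0],[[0,0,0],0]]'

```text
time_s: 7.02
position: [0.5456, -0.285, 0.2082]
tcp_rot: [[0.207, 0.978, 0.022], [0.978, -0.207, 0.012], [0.017, 0.019, -1.0]]
force: [-0.1, -0.6, 0.6]
opening: 1.001
```

```bash
python3 g.py .5447 -.2882 .2; python3 -c "
from h import *
print(bot.read_state()['joint_positions'])"
```

```text
t 7.0167 p [ 0.5456 -0.285   0.2082] x axis [0.207  0.9782 0.0167] F [-0.0861 -0.6486  0.6269] M [-0.0081 -0.0119  0.0188] op 1.0007 z [ 0.0218  0.0124 -0.9997] j -117.31513439744644
-> [ 0.5447 -0.2882  0.2   ] tool mm [-3.5 -0.4  8.2]
[ -38.64153799   30.09802078   84.97272712    1.48103008   64.4073604
 -117.3151344 ]
```

Request:
send_rows --motion '[[[-1.2,0,0],0],[[-1.2,0,0],0],[[0,0,0],0],[[0,0,0],0],[[0,0,0],0]]'

```text
time_s: 7.43
position: [0.5455, -0.2875, 0.209]
tcp_rot: [[0.206, 0.978, 0.023], [0.978, -0.207, 0.011], [0.016, 0.02, -1.0]]
force: [0.2, -0.0, -0.7]
opening: 0.999
```

Request:
send_rows --motion '[[[0,0,0],0],[[0,0,0],0],[[0,0,0],0],[[0,0,0],0],[[0,0,0],0]]'

```text
time_s: 7.85
position: [0.5454, -0.2879, 0.2086]
tcp_rot: [[0.207, 0.978, 0.023], [0.978, -0.207, 0.012], [0.016, 0.02, -1.0]]
force: [-0.6, -1.0, 0.1]
opening: 0.997
```

```bash
python3 g.py .5447 -.2882 .134
```

```text
t 7.85 p [ 0.5454 -0.2879  0.2086] x axis [0.2071 0.9782 0.016 ] F [-0.6368 -1.0345  0.0884] M [ 0.0176 -0.0013  0.0341] op 0.9967 z [ 0.0226  0.0116 -0.9997] j -117.53923189135709
-> [ 0.5447 -0.2882  0.134 ] tool mm [-1.6 -2.1 74.6]
```

Request:
send_rows --motion '[[[-0.2,-0.3,10],0],[[-0.2,-0.3,10],0],[[-0.2,-0.3,10],0],[[-0.2,-0.3,10],0],[[-0.2,-0.3,6],0]]'

```text
time_s: 8.27
position: [0.5452, -0.2884, 0.1592]
tcp_rot: [[0.207, 0.978, 0.024], [0.978, -0.207, 0.01], [0.015, 0.022, -1.0]]
force: [0.0, 0.1, -0.2]
opening: 1.001
```

```bash
python3 g.py .5447 -.2882 .134
```

```text
t 8.2667 p [ 0.5452 -0.2884  0.1592] x axis [0.2071 0.9782 0.015 ] F [ 0.0434  0.1192 -0.2039] M [0.0119 0.0225 0.0047] op 1.0013 z [ 0.0244  0.0102 -0.9996] j -117.77628295014907
-> [ 0.5447 -0.2882  0.134 ] tool mm [-0.3 -1.  25.2]
```

Request:
send_rows --motion '[[[0,-0.3,7],0],[[0,-0.3,7],0],[[0,-0.2,5],0],[[0,0,2],0],[[0,0,0],0]]'

```text
time_s: 8.68
position: [0.5431, -0.2866, 0.1319]
tcp_rot: [[0.207, 0.978, 0.019], [0.978, -0.207, 0.015], [0.018, 0.016, -1.0]]
force: [-0.7, 0.8, 0.6]
opening: 1.003
```

```bash
python3 g.py .5447 -.2882 .134; python3 - <<'E'
from h import *
c=capture('scene'); x,y=(230,205)
im=c['image'][y-40:y+40,x-40:x+40]; cv2.imwrite('pics/z2.png',cv2.resize(im,None,fx=7,fy=7,interpolation=2))
E
```

```text
t 8.6833 p [ 0.5431 -0.2866  0.1319] x axis [0.2072 0.9781 0.0182] F [-0.6654  0.7739  0.6375] M [0.0074 0.0276 0.0127] op 1.0032 z [ 0.019   0.0146 -0.9997] j -117.86156844066296
-> [ 0.5447 -0.2882  0.134 ] tool mm [-1.2  1.9 -2. ]
```

View pics/z2.png

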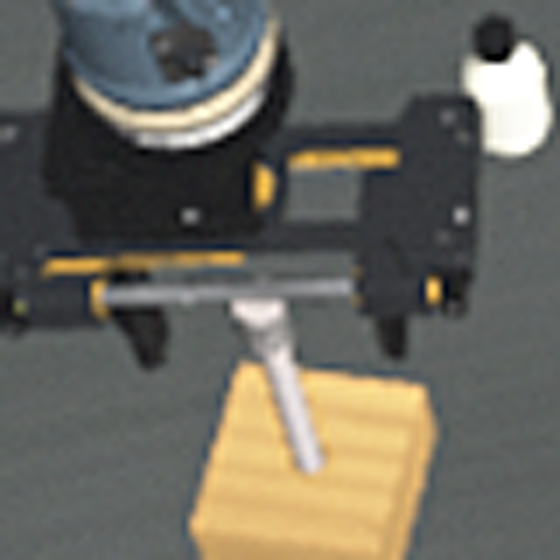

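Request:
send_rows --motion '[[[-0.6,1.0,-1],0],[[-0.6,0.9,-0.5],0],[[0,0,0],0],[[0,0,0],0],[[0,0,0],0]]'

```text
time_s: 9.15
position: [0.5463, -0.2895, 0.136]
tcp_rot: [[0.207, 0.978, 0.023], [0.978, -0.207, 0.011], [0.016, 0.02, -1.0]]
force: [-1.2, -0.4, 0.6]
opening: 0.999
```

Request:
send_rows --motion '[[[0,0,0],0],[[0,0,0],0],[[0,0,0],0],[[0,0,0],0],[[0,0,0],0]]' --gripper 1

```text
time_s: 9.57
position: [0.5466, -0.2897, 0.1368]
tcp_rot: [[0.207, 0.978, 0.024], [0.978, -0.207, 0.011], [0.015, 0.021, -1.0]]
force: [-0.9, -0.3, 0.5]
opening: 0.712
```

Request:
send_rows --motion '[[[0,0,0],0],[[0,0,0],0],[[0,0,0],0],[[0,0,0],0],[[0,0,0],0]]'

```text
time_s: 9.98
position: [0.5464, -0.2896, 0.1366]
tcp_rot: [[0.207, 0.978, 0.024], [0.978, -0.207, 0.011], [0.015, 0.021, -1.0]]
force: [0.1, -0.2, 0.3]
opening: 0.324
```

```bash
python3 g.py .5447 -.2882 .134
```

```text
t 9.9833 p [ 0.5464 -0.2896  0.1366] x axis [0.207  0.9782 0.0155] F [ 0.1399 -0.2396  0.3262] M [0.0177 0.0338 0.0412] op 0.324 z [ 0.0236  0.0108 -0.9997] j -117.87498004562538
-> [ 0.5447 -0.2882  0.134 ] tool mm [ 1.  -2.   2.6]
```

Request:
send_rows --motion '[[[0.5,-1.3,1.3],0],[[0,0,0],0],[[0,0,0],0],[[0,0,0],0],[[0,0,0],0]]'

```text
time_s: 10.4
position: [0.5453, -0.2889, 0.1352]
tcp_rot: [[0.207, 0.978, 0.024], [0.978, -0.207, 0.01], [0.015, 0.021, -1.0]]
force: [0.3, 0.2, -0.5]
opening: 0.216
```

Request:
send_rows --motion '[[[0,0,0],0],[[0,0,0],0],[[0,0,0],0],[[0,0,0],0],[[0,0,0],0]]'

```text
time_s: 10.82
position: [0.5453, -0.2889, 0.1352]
tcp_rot: [[0.207, 0.978, 0.024], [0.978, -0.207, 0.01], [0.015, 0.021, -1.0]]
force: [0.3, -0.2, -0.1]
opening: 0.22
```

```bash
python3 g.py .5447 -.2882 .134
```

```text
t 10.8167 p [ 0.5453 -0.2889  0.1352] x axis [0.207  0.9782 0.0152] F [ 0.271  -0.1686 -0.0731] M [ 0.041  0.039 -0.019] op 0.2201 z [ 0.0239  0.0104 -0.9997] j -117.89616879780523
-> [ 0.5447 -0.2882  0.134 ] tool mm [ 0.6 -0.8  1.2]
```

Request:
send_rows --motion '[[[0,0,-5],0],[[0,0,-9],0],[[0,0,-9],0],[[0,0,-9],0],[[0,0,-9],0]]'

```text
time_s: 11.23
position: [0.5432, -0.2886, 0.1773]
tcp_rot: [[0.207, 0.978, 0.02], [0.978, -0.207, 0.013], [0.017, 0.017, -1.0]]
force: [-0.3, 0.3, -1.1]
opening: 0.218
```

Request:
send_rows --motion '[[[0,0,-13],0],[[0,0,-13],0],[[0,0,-13],0],[[0,0,-13],0],[[0,0,-9],0]]'

```text
time_s: 11.65
position: [0.5412, -0.2888, 0.2461]
tcp_rot: [[0.207, 0.978, 0.021], [0.978, -0.207, 0.013], [0.017, 0.018, -1.0]]
force: [0.5, 0.0, -1.3]
opening: 0.216
```

```bash
python3 g.py .538 -.002 .24;  python3 - <<'E'
from h import *
c=capture('scene'); x,y=(230,205)
im=c['image'][y-50:y+50,x-50:x+50]; cv2.imwrite('pics/z3.png',cv2.resize(im,None,fx=5,fy=5,interpolation=2))
E
```

```text
t 11.65 p [ 0.5412 -0.2888  0.2461] x axis [0.207  0.9782 0.0169] F [ 0.5083  0.0306 -1.3492] M [-0.0312  0.0466 -0.0336] op 0.2165 z [ 0.0212  0.0128 -0.9997] j -117.73649334004494
-> [ 0.538 -0.002  0.24 ] tool mm [279.7 -62.7   9.7]
```

View pics/z3.png

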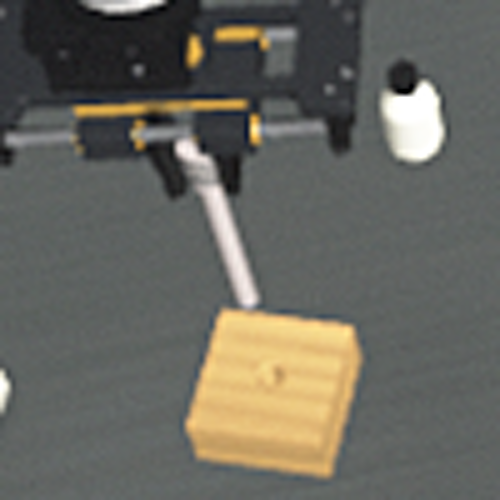

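Request:
send_rows --motion '[[[20,-4.5,0],0],[[20,-4.5,0],0],[[20,-4.5,0],0],[[20,-4.5,0],0],[[20,-4.5,0],0]]'

```text
time_s: 12.12
position: [0.5413, -0.1892, 0.2518]
tcp_rot: [[0.214, 0.976, 0.029], [0.977, -0.214, 0.004], [0.011, 0.028, -1.0]]
force: [0.4, 0.7, -1.2]
opening: 0.217
```

Request:
send_rows --motion '[[[20,-4.5,0],0],[[20,-4.5,0],0],[[20,-4.5,0],0],[[20,-4.5,0],0],[[20,-4.5,0],0]]'

```text
time_s: 12.53
position: [0.5386, -0.0811, 0.2525]
tcp_rot: [[0.215, 0.976, 0.027], [0.977, -0.215, 0.006], [0.011, 0.026, -1.0]]
force: [0.2, 0.2, -0.8]
opening: 0.221
```

```bash
python3 g.py .538 -.002 .24
```

```text
t 12.5333 p [ 0.5386 -0.0811  0.2525] x axis [0.2152 0.9765 0.0114] F [ 0.1622  0.2245 -0.7612] M [0.026  0.018  0.0062] op 0.2213 z [ 0.0274  0.0057 -0.9996] j -98.78296473961781
-> [ 0.538 -0.002  0.24 ] tool mm [ 77.  -18.   12.9]
```

Request:
send_rows --motion '[[[18,-20,1],0],[[18,-20,1],0],[[18,14,1],0],[[16,14,1],0],[[0,0,0],0]]'

```text
time_s: 12.95
position: [0.5363, -0.0015, 0.2483]
tcp_rot: [[0.212, 0.977, 0.021], [0.977, -0.212, 0.009], [0.014, 0.019, -1.0]]
force: [0.7, -0.2, -0.3]
opening: 0.218
```

```bash
python3 g.py .538 -.002 .24
```

```text
t 12.95 p [ 0.5363 -0.0015  0.2483] x axis [0.2119 0.9772 0.0136] F [ 0.6965 -0.1876 -0.3205] M [-0.0307 -0.0485 -0.0293] op 0.2185 z [ 0.0211  0.0094 -0.9997] j -90.70528688389112
-> [ 0.538 -0.002  0.24 ] tool mm [-0.2  1.6  8.3]
```

Request:
send_rows --motion '[[[0,-35,0],0],[[0,-35,0],0],[[0,0,0],0],[[0,30,0],0],[[0,30,0],0]]'

```text
time_s: 13.37
position: [0.5148, 0.0035, 0.2458]
tcp_rot: [[0.207, 0.978, 0.006], [0.978, -0.207, 0.011], [0.012, 0.004, -1.0]]
force: [1.7, -0.5, -0.8]
opening: 0.219
```

Request:
send_rows --motion '[[[0,0,0],0],[[0,0,0],0],[[0,0,0],0],[[0,0,0],0],[[0,0,0],0]]'

```text
time_s: 13.78
position: [0.5178, 0.0004, 0.2461]
tcp_rot: [[0.209, 0.978, 0.01], [0.978, -0.209, 0.009], [0.011, 0.008, -1.0]]
force: [-0.3, 0.3, -1.5]
opening: 0.216
```

```bash
python3 g.py .538 -.002 .24
```

```text
t 13.7833 p [0.5178 0.0004 0.2461] x axis [0.2092 0.9778 0.0109] F [-0.343   0.3297 -1.5297] M [-0.0168 -0.0079  0.0501] op 0.2157 z [ 0.0096  0.009  -0.9999] j -90.94522575492165
-> [ 0.538 -0.002  0.24 ] tool mm [ 1.8 20.2  6.3]
```

Request:
send_rows --motion '[[[0.3,5,0],0],[[0.3,5,0],0],[[0.3,5,0],0],[[0.3,3,0],0],[[0,0,0],0]]'

```text
time_s: 14.2
position: [0.5359, -0.0022, 0.2464]
tcp_rot: [[0.209, 0.978, 0.009], [0.978, -0.209, 0.009], [0.011, 0.007, -1.0]]
force: [0.0, -1.1, -1.4]
opening: 0.22
```

Request:
send_rows --motion '[[[0,0,0],0],[[0,0,0],0],[[0,0,0],0],[[0,0,0],0],[[0,0,0],0]]'

```text
time_s: 14.62
position: [0.5358, -0.002, 0.2461]
tcp_rot: [[0.209, 0.978, 0.008], [0.978, -0.209, 0.009], [0.011, 0.006, -1.0]]
force: [-0.5, 0.1, -0.6]
opening: 0.219
```

```bash
python3 g.py .538 -.002 .24;  python3 - <<'E'
from h import *
C={}
for n in ['scene','top']:
    c=C[n]=capture(n); cv2.imwrite(f'pics/{n}4.png',c['image'])
    p=bot.read_state()['position']; z=bot.read_state()['tcp_rot'][:,2]
    foot=p+z*.127
    print(n,'pred foot',proj(c,foot),'mouth',proj(c,[.538,-.002,.085]))
    for e in place_of(n,'rod_tip')[:2]: print(e['xy'],e['p'])
x,y=(329,190); a=cv2.resize(C['scene']['image'][y-25:y+25,x-25:x+25],None,fx=8,fy=8,interpolation=2)
x,y=(312,205); b=cv2.resize(C['top']['image'][y-25:y+25,x-25:x+25],None,fx=8,fy=8,interpolation=2)
cv2.imwrite('pics/z4.png',np.hstack([a,b]))
E
```

```text
t 14.6167 p [ 0.5358 -0.002   0.2461] x axis [0.2088 0.9779 0.0108] F [-0.4616  0.1338 -0.562 ] M [-0.0169 -0.0362  0.0249] op 0.2189 z [ 0.0079  0.0093 -0.9999] j -90.77279978025453
-> [ 0.538 -0.002  0.24 ] tool mm [0.4 2.1 6.1]
scene pred foot [[328.51726533 193.09053603]] mouth [[328.24808298 199.80597981]]
[327.0, 189.5] 0.58
top pred foot [[312.16046823 204.17092041]] mouth [[312.65417479 205.61208725]]
```

View pics/z4.png

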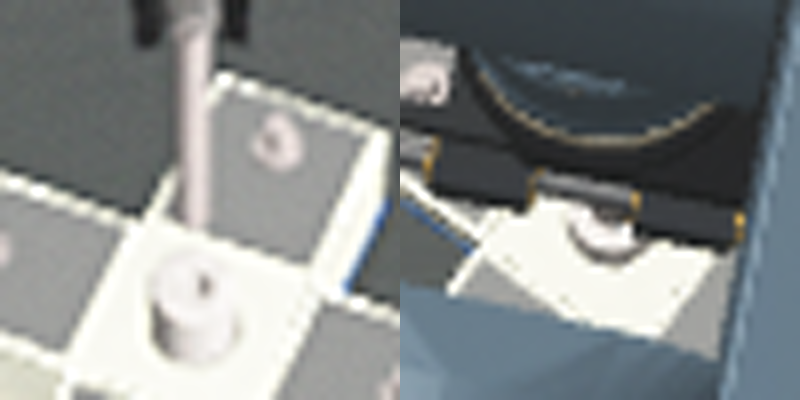

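Request:
send_rows --motion '[[[-0.5,0.8,8],0],[[-0.3,0.5,8],0],[[0,0,7],0],[[0,0,3],0],[[0,0,0],0]]'

```text
time_s: 15.23
position: [0.5371, -0.003, 0.2171]
tcp_rot: [[0.209, 0.978, 0.008], [0.978, -0.209, 0.009], [0.011, 0.005, -1.0]]
force: [-0.4, -0.1, -1.2]
opening: 0.222
```

```bash
cat > v.py <<'E'
from h import *
import sys
C={}
s=bot.read_state();p=s['position'];z=s['tcp_rot'][:,2];foot=p+z*.127;print('foot',foot)
for n in ['scene']:
    c=C[n]=capture(n)
    print(n,'pred foot',proj(c,foot),'mouth',proj(c,[.538,-.002,.085]))
x,y=(329,190); a=cv2.resize(C['scene']['image'][y-25:y+25,x-25:x+25],None,fx=12,fy=12,interpolation=2)
cv2.imwrite(sys.argv[1],a)
E
python3 g.py .538 -.002 .24; python3 v.py pics/z5.png
```

```text
t 15.2333 p [ 0.5371 -0.003   0.2171] x axis [0.2089 0.9779 0.0108] F [-0.4013 -0.0799 -1.2086] M [0.0294 0.0229 0.0036] op 0.2222 z [ 0.0076  0.0094 -0.9999] j -90.88866603572761
-> [ 0.538 -0.002  0.24 ] tool mm [  1.4   0.8 -22.8]
foot [ 0.53803977 -0.00176549  0.09015412]
scene pred foot [[328.32670183 198.86472229]] mouth [[328.24808298 199.80597981]]
```

View pics/z5.png

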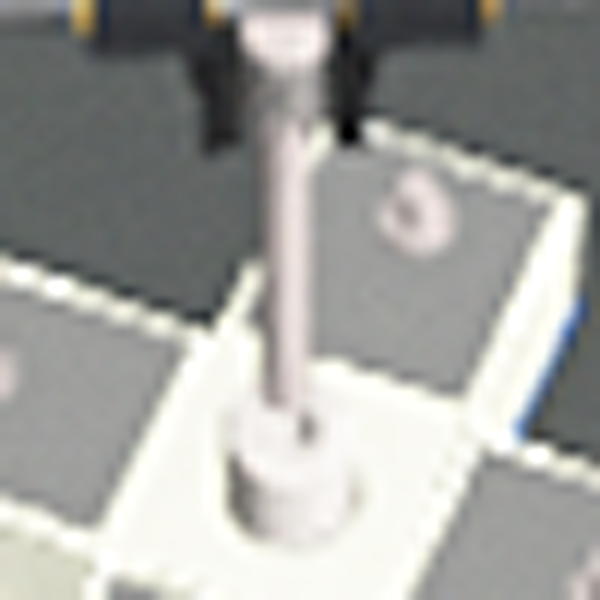

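Request:
send_rows --motion '[[[0.5,0,2],0],[[0,0,2],0],[[0,0,1.5],0],[[0,0,1],0],[[0,0,0],0]]'

```text
time_s: 15.7
position: [0.5389, -0.0027, 0.2118]
tcp_rot: [[0.209, 0.978, 0.011], [0.978, -0.209, 0.008], [0.011, 0.009, -1.0]]
force: [0.4, -0.5, 1.3]
opening: 0.224
```

```bash
python3 g.py; python3 v.py pics/z6.png
```

```text
t 15.7 p [ 0.5389 -0.0027  0.2118] x axis [0.2088 0.9779 0.0106] F [ 0.4203 -0.5066  1.2905] M [0.0207 0.1777 0.0603] op 0.224 z [ 0.0114  0.0084 -0.9999] j -90.83343514505898
foot [ 0.54031078 -0.00164388  0.08479273]
scene pred foot [[328.55637427 200.46774116]] mouth [[328.24808298 199.80597981]]
```

View pics/z6.png

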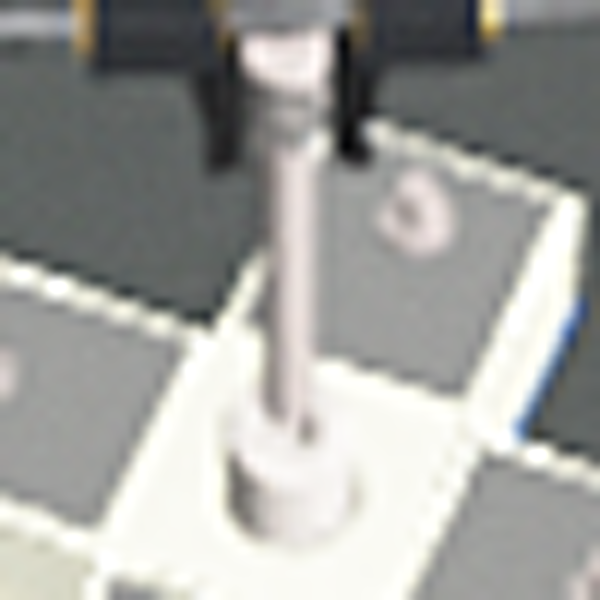

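Request:
send_rows --motion '[[[0.3,-0.6,-1],0],[[0.3,-0.5,0],0],[[0,0,0.5],0],[[0,0,1.5],0],[[0,0,1],0]]'

```text
time_s: 16.17
position: [0.539, -0.002, 0.2113]
tcp_rot: [[0.209, 0.978, 0.015], [0.978, -0.209, 0.008], [0.011, 0.013, -1.0]]
force: [-0.0, -0.6, 6.7]
opening: 0.216
```

```bash
python3 g.py; python3 v.py pics/z7.png
```

```text
t 16.1667 p [ 0.539  -0.002   0.2113] x axis [0.2086 0.9779 0.0106] F [-0.0113 -0.6149  6.6614] M [-0.0136  0.1819  0.0416] op 0.2164 z [ 0.0153  0.0076 -0.9999] j -90.76317206735155
foot [ 0.54098049 -0.00105739  0.08429572]
scene pred foot [[328.80608079 200.70484881]] mouth [[328.24808298 199.80597981]]
```

View pics/z7.png

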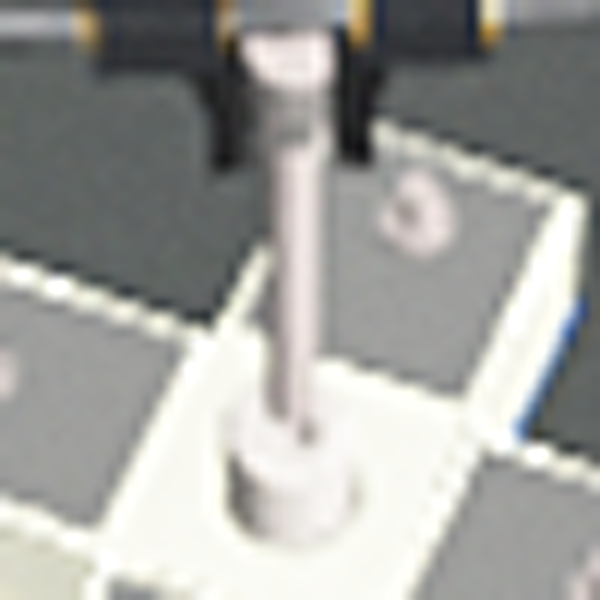

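Request:
send_rows --motion '[[[0,0,-1.5],0],[[0,-0.8,-0.5],0],[[0,-0.8,0],0],[[0,0,0],0],[[0,0,0],0]]'

```text
time_s: 16.63
position: [0.5368, -0.0015, 0.2127]
tcp_rot: [[0.209, 0.978, 0.014], [0.978, -0.209, 0.008], [0.011, 0.012, -1.0]]
force: [-0.0, -0.1, -0.7]
opening: 0.218
```

```bash
python3 g.py; python3 v.py pics/z8.png; python3 - <<'E'
import cv2,numpy as np
t=cv2.imread('pics/top0.png',0); print(t[198:214,304:322])
s=cv2.imread('pics/scene0.png',0); print(s[192:212,320:338])
E
```

```text
t 16.6333 p [ 0.5368 -0.0015  0.2127] x axis [0.2087 0.9779 0.0106] F [-0.029  -0.0637 -0.7388] M [ 0.0067  0.0407 -0.0148] op 0.2178 z [ 0.0141  0.0079 -0.9999] j -90.76266747756127
foot [ 5.38556200e-01 -5.34695793e-04  8.57650876e-02]
scene pred foot [[328.77907643 199.72115809]] mouth [[328.24808298 199.80597981]]
[[237 228 246 246 246 247 247 247 248 248 248 247 247 247 248 247 219 246]
 [243 246 246 246 246 247 247 248 248 248 248 247 247 247 248 247 247 248]
 [215 246 246 246 246 247 247 248 247 230 247 247 247 248 248 247 247 248]
 [247 247 247 247 247 247 237 249 241 239 242 244 247 247 247 247 247 248]
 [248 248 248 247 246 248 247 241 238 240 240 243 240 244 247 247 247 247]
 [247 247 247 247 232 249 242 237 234 214 240 243 239 236 177 247 246 246]
 [248 247 248 247 247 244 238 201 113 117 119 190 240 236 240 247 246 246]
 [247 247 247 238 236 241 235 132 114 113 114 107 239 238 220 241 246 246]
 [246 247 247 239 244 238 236 107  82  84  82  94 238 239 215 236 246 246]
 [247 247 247 229 227 239 239 159  56  55  60 149 239 237 216 237 247 247]
 [247 247 247 232 160 242 239 
[... 1221 characters left out ...]
247 247 249 248 247 248]
 [248 252 223 141 226 248 246 243 241 240 244 248 245 242 248 249 248 248]
 [248 254 232 118 164 226 244 247 246 244 243 245 243 230 243 250 248 248]
 [248 254 235 124 120 172 221 236 240 240 241 243 243 220 238 250 248 248]
 [249 254 230 118 127 168 199 215 226 233 242 244 241 206 235 250 248 248]
 [249 253 234 138 127 168 200 219 229 234 242 245 235 220 241 250 249 249]
 [248 251 251 202 129 164 200 218 228 234 242 244 232 237 249 250 249 249]
 [248 249 253 244 195 170 194 214 227 235 231 230 240 247 249 249 248 249]
 [248 248 249 251 248 231 231 230 225 232 235 240 247 250 248 248 248 250]
 [248 248 248 249 251 249 248 246 243 244 248 250 250 248 248 248 248 250]]
```

View pics/z8.png

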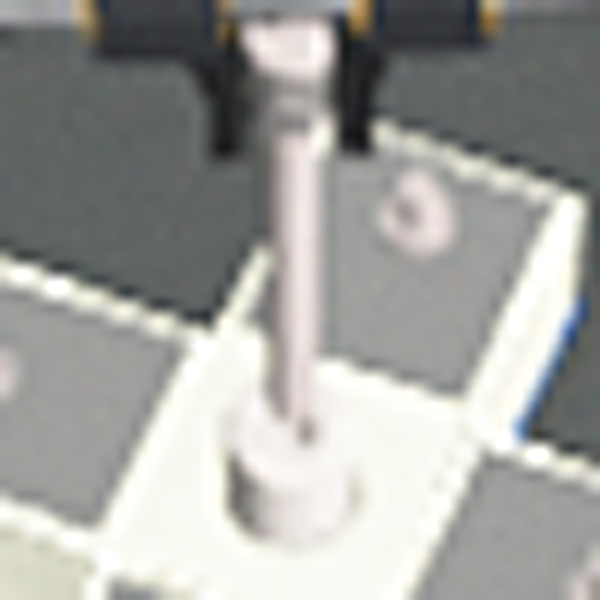

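```bash
python3 - <<'E'
from h import *
c=capture('scene');cv2.imwrite('pics/scene9.png',c['image'])
g=cv2.cvtColor(c['image'],6);print(g[180:206,320:338])
s=bot.read_state();p=s['position'];z=s['tcp_rot'][:,2]
for d in (.02,.06,.1,.127): print(d,proj(c,p+z*d))
E
```

```text
[[ 99 101 100 100  97  89 110 170 216 233 195 152 158 160 159 158 148 199]
 [ 99  99 100 101 100  92 109 171 217 235 195 153 156 156 157 162 171 182]
 [101  99 102  99 100  93 113 173 217 234 195 149 155 159 155 173 190 155]
 [ 99 101  99 101  99  93 110 172 216 235 195 151 156 159 154 179 211 175]
 [102  98 100 100  96  89 107 168 216 234 197 153 155 160 159 162 189 197]
 [ 98  99  98  96  88 142 143 166 217 233 194 152 158 158 157 150 152 176]
 [ 99  96  98  90 106 210 188 163 216 233 191 149 158 160 160 158 154 153]
 [100  98  95  86 185 228 168 160 217 232 193 152 159 161 156 160 158 160]
 [ 99  98  91 105 231 219 128 165 217 230 193 152 156 157 158 160 160 158]
 [ 98  96  83 179 237 188 118 166 215 231 192 150 158 160 158 159 160 159]
 [ 94  91 103 226 224 148 123 165 216 231 193 153 156 159 160 159 159 162]
 [ 70  68 211 244 189 132 118 165 216 231 190 152 157 160 158 160 157 160]
 [210 168 248 248 225 191 129 162 216 227 190 151 157 160 158 158 158 158]
 [255 254 249 251 254 248 169 159 214 231 187 149 154 157 158 159 157 159]
 [254 255 248 249 254 252 182 158 214 227 187 164 
[... 290 characters left out ...]
1 235 242 245 248 249 251 253 254]
 [248 249 235 229 241 247 217 172 210 205 231 242 246 249 248 248 249 250]
 [249 250 230 224 242 243 239 232 221 170 209 242 249 250 248 248 248 249]
 [248 251 231 229 243 238 241 243 225 164 213 243 249 250 249 248 248 248]
 [248 252 225 205 241 241 242 241 235 223 235 247 248 249 249 249 249 248]
 [248 253 226 145 224 250 247 243 241 240 245 249 247 243 248 250 249 248]
 [248 254 234 120 167 227 244 248 249 246 244 246 244 232 245 250 249 249]
 [249 255 236 129 123 171 221 237 241 242 242 244 244 222 240 251 249 249]]
0.02 [[328.32284779 178.71642562]]
0.06 [[328.49782885 186.87293702]]
0.1 [[328.6648844  194.65968057]]
0.127 [[328.77343402 199.7191898 ]]
```

Request:
send_rows --motion '[[[0,0,-1],0],[[0,1,-0.3],0],[[0.1,1,0],0],[[0,0.8,0],0],[[0,0,0],0]]'

```text
time_s: 17.15
position: [0.5397, -0.002, 0.2138]
tcp_rot: [[0.209, 0.978, 0.013], [0.978, -0.209, 0.008], [0.011, 0.012, -1.0]]
force: [0.5, 0.7, -1.1]
opening: 0.221
```

```bash
cat > f.py <<'E'
from h import *
import sys
np.set_printoptions(precision=4,suppress=True)
s=bot.read_state();p=s['position'];R=s['tcp_rot']
zp=np.array([.0239,.0104,-.9997]); xp=np.array([.207,.9782,.0152]); Rp=np.stack([xp,np.cross(zp,xp),zp],1)
pp=np.array([.5453,-.2889,.1352]); f=np.array([.5443,-.2885,.008])
foot=p+R@Rp.T@(f-pp); top=p+R@Rp.T@(f+[0,0,.16]-pp)
print('t',s['time_s'],'p',p,'F',s['force'],'M',s['moment'],'tool z',R[:,2],'op',round(s['opening'],4))
print('foot est',foot,'top',top,'rod dir',(foot-top)/.16)
if len(sys.argv)>1:
    c=capture('scene'); print('pred foot px',proj(c,foot)); x,y=329,190
    cv2.imwrite(sys.argv[1],cv2.resize(c['image'][y-25:y+25,x-25:x+25],None,fx=12,fy=12,interpolation=2))
    g=cv2.cvtColor(c['image'],6);print(g[194:204,322:336])
E
python3 f.py pics/z10.png
```

```text
t 17.15 p [ 0.5397 -0.002   0.2138] F [ 0.5206  0.6748 -1.0985] M [ 0.012  -0.0316 -0.0351] tool z [ 0.0135  0.008  -0.9999] op 0.2209
foot est [ 0.5374 -0.0019  0.0866] top [ 0.5391 -0.0016  0.2466] rod dir [-0.0104 -0.0024 -1.    ]
pred foot px [[328.2144 199.33  ]]
[[249 249 253 252 181 155 210 228 188 165 160 150 154 155]
 [248 248 251 248 175 152 212 223 238 249 240 189 144 144]
 [248 249 247 244 180 153 210 221 245 254 254 250 244 237]
 [248 244 240 245 192 148 210 219 236 246 250 253 254 254]
 [248 239 239 250 201 152 210 219 235 242 245 248 249 251]
 [235 229 241 248 198 151 210 209 233 242 246 249 248 249]
 [229 225 241 244 224 186 207 183 217 242 249 251 248 248]
 [231 229 242 240 239 234 214 172 215 242 249 250 249 249]
 [225 206 240 241 243 243 235 223 234 247 248 249 250 249]
 [225 144 226 248 247 245 243 241 245 249 246 244 248 250]]
```

View pics/z10.png

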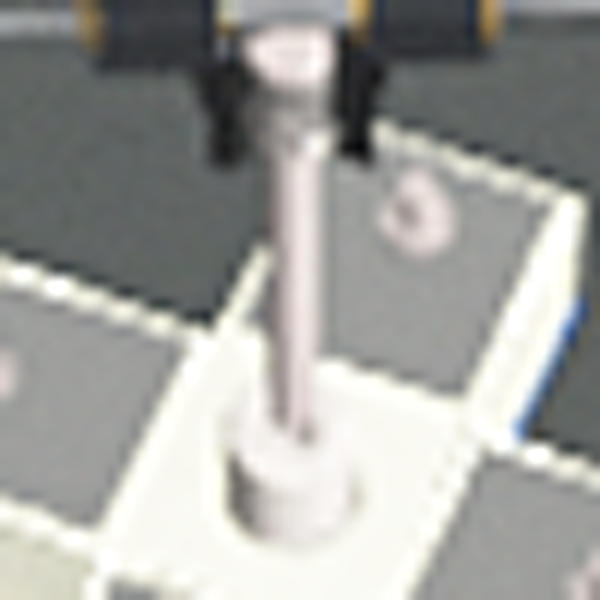

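Request:
send_rows --motion '[[[-0.1,0.7,0],0],[[-0.1,0.5,0],0],[[0,0,1.2],0],[[0,0,1.2],0],[[0,0,1],0]]'

```text
time_s: 17.62
position: [0.5411, -0.0026, 0.2103]
tcp_rot: [[0.209, 0.978, 0.014], [0.978, -0.209, 0.008], [0.011, 0.012, -1.0]]
force: [0.0, -0.2, -0.8]
opening: 0.223
```

```bash
python3 f.py pics/z11.png
```

```text
t 17.6167 p [ 0.5411 -0.0026  0.2103] F [ 0.0272 -0.2007 -0.8494] M [ 0.0109  0.0325 -0.0087] tool z [ 0.0138  0.0079 -0.9999] op 0.223
foot est [ 0.5388 -0.0025  0.0831] top [ 0.5404 -0.0021  0.2431] rod dir [-0.0101 -0.0025 -1.    ]
pred foot px [[328.1508 200.3993]]
[[249 249 253 252 182 156 213 225 188 162 159 152 152 156]
 [248 248 252 249 176 155 212 223 237 250 240 188 144 147]
 [248 249 249 238 166 160 215 220 245 255 254 250 243 237]
 [249 246 241 231 161 158 213 221 235 246 250 253 254 254]
 [248 240 240 237 170 156 213 220 235 241 244 248 249 251]
 [235 229 242 238 169 155 210 220 235 241 246 249 248 249]
 [230 226 242 242 181 157 211 210 228 240 249 250 248 248]
 [232 229 244 243 218 188 209 201 224 242 249 251 249 248]
 [225 206 240 243 242 236 233 229 234 246 248 249 249 248]
 [225 144 226 249 248 245 242 241 244 249 246 244 248 250]]
```

Request:
send_rows --motion '[[[0,0,1.5],0],[[0,0,1.5],0],[[0,0,1.5],0],[[0,0,1],0],[[0,0,0.5],0]]'

```text
time_s: 18.08
position: [0.5407, -0.0024, 0.2032]
tcp_rot: [[0.209, 0.978, 0.013], [0.978, -0.209, 0.008], [0.011, 0.011, -1.0]]
force: [-0.7, -0.4, -1.5]
opening: 0.22
```

```bash
python3 f.py
```

```text
t 18.0833 p [ 0.5407 -0.0024  0.2032] F [-0.7422 -0.3571 -1.4918] M [0.0055 0.0279 0.0613] tool z [ 0.0126  0.0081 -0.9999] op 0.2198
foot est [ 0.5383 -0.0023  0.0761] top [ 0.5401 -0.0019  0.2361] rod dir [-0.0114 -0.0023 -1.    ]
```

Request:
send_rows --motion '[[[0,0,2],0],[[0,0,2],0],[[0,0,2],0],[[0,0,1.5],0],[[0,0,1],0]]'

```text
time_s: 18.5
position: [0.5408, -0.0024, 0.1939]
tcp_rot: [[0.209, 0.978, 0.013], [0.978, -0.209, 0.008], [0.01, 0.011, -1.0]]
force: [0.0, 0.9, -0.7]
opening: 0.221
```

Request:
send_rows --motion '[[[0,0,1.5],0],[[0,0,1.5],0],[[0,0,1],0],[[0,0,1],0],[[0,0,1],0]]'

```text
time_s: 18.92
position: [0.5413, -0.0026, 0.1876]
tcp_rot: [[0.208, 0.978, 0.013], [0.978, -0.209, 0.007], [0.01, 0.012, -1.0]]
force: [-0.8, -0.7, 3.4]
opening: 0.218
```

```bash
python3 f.py pics/z12.png
```

```text
t 18.9167 p [ 0.5413 -0.0026  0.1876] F [-0.787  -0.6751  3.3542] M [-0.0597  0.0068 -0.0211] tool z [ 0.0135  0.0074 -0.9999] op 0.2177
foot est [ 0.539  -0.0026  0.0604] top [ 0.5407 -0.0021  0.2204] rod dir [-0.0105 -0.0031 -1.    ]
pred foot px [[328.1415 204.519 ]]
[[249 249 254 252 181 158 213 233 194 163 158 151 156 157]
 [248 248 252 249 178 157 213 233 240 248 241 189 144 142]
 [248 249 248 237 166 158 213 226 247 254 254 250 244 237]
 [248 245 241 232 164 160 216 224 237 245 250 252 254 254]
 [247 241 241 238 169 160 210 225 237 241 245 248 249 250]
 [235 229 244 239 170 159 212 210 233 241 246 249 248 249]
 [230 225 243 236 166 160 214 201 225 240 249 250 248 248]
 [231 228 245 240 185 162 210 214 227 241 249 250 249 248]
 [225 205 239 245 236 223 231 232 236 246 248 249 249 249]
 [225 145 227 250 249 245 242 241 245 249 246 243 248 249]]
```

View pics/z12.png

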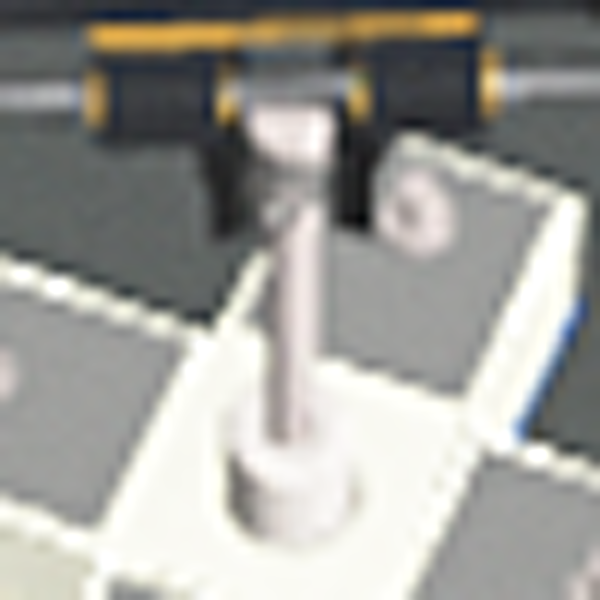

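Request:
send_rows --motion '[[[0,0,1.5],0],[[0,0,1.5],0],[[0,0,1.5],0],[[0,0,1.5],0],[[0,0,1.5],0]]'

```text
time_s: 19.38
position: [0.544, -0.0033, 0.1847]
tcp_rot: [[0.208, 0.978, 0.021], [0.978, -0.208, 0.005], [0.01, 0.019, -1.0]]
force: [-2.1, -0.6, 9.3]
opening: 0.223
```

Request:
send_rows --motion '[[[0,0,1.5],0],[[0,0,1.5],0],[[0,0,1.5],0],[[0,0,1.5],0],[[0,0,1.5],0]]'

```text
time_s: 19.8
position: [0.5461, -0.0037, 0.184]
tcp_rot: [[0.207, 0.978, 0.028], [0.978, -0.207, 0.003], [0.009, 0.026, -1.0]]
force: [-2.2, -0.4, 10.3]
opening: 0.218
```

```bash
python3 f.py
```

```text
t 19.8 p [ 0.5461 -0.0037  0.184 ] F [-2.1731 -0.4075 10.2714] M [0.0415 0.5073 0.0065] tool z [ 0.0275  0.0034 -0.9996] op 0.2184
foot est [ 0.5456 -0.0042  0.0568] top [ 0.545  -0.003   0.2168] rod dir [ 0.0036 -0.0071 -1.    ]
```

Request:
send_rows --motion '[[[0,-1.2,0],0],[[0,-1.2,0.3],0],[[0,-1.0,0.3],0],[[0,-0.6,0.3],0],[[0,0,0.5],0]]'

```text
time_s: 20.22
position: [0.543, -0.0031, 0.1842]
tcp_rot: [[0.207, 0.978, 0.031], [0.978, -0.207, 0.002], [0.009, 0.03, -1.0]]
force: [-0.7, 0.1, 5.7]
opening: 0.217
```

```bash
python3 f.py
```

```text
t 20.2167 p [ 0.543  -0.0031  0.1842] F [-0.6675  0.1195  5.6642] M [-0.116   0.1224  0.0482] tool z [ 0.0315  0.0023 -0.9995] op 0.2167
foot est [ 0.543  -0.0037  0.057 ] top [ 0.5418 -0.0024  0.217 ] rod dir [ 0.0075 -0.0082 -1.    ]
```

Request:
send_rows --motion '[[[0,-1.2,-0.3],0],[[0,-1.2,0],0],[[0,-1.2,0],0],[[0,-0.6,0],0],[[0,0,0],0]]'

```text
time_s: 20.63
position: [0.5401, -0.0025, 0.1844]
tcp_rot: [[0.207, 0.978, 0.035], [0.978, -0.208, 0.002], [0.009, 0.034, -0.999]]
force: [-0.1, -0.0, 2.4]
opening: 0.221
```

```bash
python3 f.py
```

```text
t 20.6333 p [ 0.5401 -0.0025  0.1844] F [-0.0859 -0.0146  2.4145] M [-0.1233 -0.003   0.022 ] tool z [ 0.0349  0.0017 -0.9994] op 0.221
foot est [ 0.5405 -0.0032  0.0572] top [ 0.5387 -0.0018  0.2172] rod dir [ 0.011  -0.0088 -0.9999]
```

Request:
send_rows --motion '[[[0,-0.4,1.6],0],[[0,-0.5,1.6],0],[[0,-0.5,1.6],0],[[0,-0.5,1.6],0],[[0,-0.5,1.6],0]]'

```text
time_s: 21.05
position: [0.5412, -0.0027, 0.1794]
tcp_rot: [[0.207, 0.977, 0.043], [0.978, -0.207, -0.0], [0.009, 0.042, -0.999]]
force: [-2.0, -0.3, 9.4]
opening: 0.218
```

```bash
python3 f.py
```

```text
t 21.05 p [ 0.5412 -0.0027  0.1794] F [-2.0251 -0.3015  9.3601] M [-0.0794  0.1713  0.0241] tool z [ 0.0434 -0.0002 -0.9991] op 0.218
foot est [ 0.5427 -0.0036  0.0522] top [ 0.5395 -0.0019  0.2121] rod dir [ 0.0195 -0.0106 -0.9998]
```

Request:
send_rows --motion '[[[0,-0.8,1.6],0],[[0,-0.7,1.6],0],[[0,-0.7,1.6],0],[[0,-0.7,1.6],0],[[0,-0.7,1.6],0]]'

```text
time_s: 21.47
position: [0.5414, -0.0027, 0.1763]
tcp_rot: [[0.207, 0.977, 0.053], [0.978, -0.207, -0.002], [0.009, 0.052, -0.999]]
force: [-0.3, 0.1, 11.1]
opening: 0.219
```

```bash
python3 f.py
```

```text
t 21.4667 p [ 0.5414 -0.0027  0.1763] F [-0.2604  0.058  11.1151] M [-0.0456  0.2874  0.0123] tool z [ 0.053  -0.0025 -0.9986] op 0.2189
foot est [ 0.5441 -0.0039  0.0491] top [ 0.5394 -0.0019  0.209 ] rod dir [ 0.0291 -0.013  -0.9995]
```

Request:
send_rows --motion '[[[0,-0.9,2.3],0],[[0,-0.8,2.5],0],[[0,-0.8,2.5],0],[[0,-0.8,2.5],0],[[0,-0.8,2.5],0]]'

```text
time_s: 21.88
position: [0.5409, -0.0025, 0.1694]
tcp_rot: [[0.206, 0.977, 0.062], [0.978, -0.206, -0.005], [0.008, 0.062, -0.998]]
force: [-0.9, -0.2, 10.3]
opening: 0.221
```

```bash
python3 f.py
```

```text
t 21.8833 p [ 0.5409 -0.0025  0.1694] F [-0.9422 -0.2281 10.3401] M [-0.0125  0.3324  0.0299] tool z [ 0.0621 -0.0048 -0.9981] op 0.221
foot est [ 0.5447 -0.004   0.0423] top [ 0.5386 -0.0016  0.2022] rod dir [ 0.0382 -0.0153 -0.9992]
```

Request:
send_rows --motion '[[[0,-0.8,2.5],0],[[0,-0.8,2.5],0],[[0,-0.8,2.5],0],[[0,-0.8,2.5],0],[[0,-0.8,2.5],0]]'

```text
time_s: 22.3
position: [0.542, -0.0028, 0.1656]
tcp_rot: [[0.205, 0.976, 0.075], [0.979, -0.205, -0.008], [0.007, 0.075, -0.997]]
force: [-4.8, 0.4, 20.6]
opening: 0.218
```

```bash
python3 f.py
```

```text
t 22.3 p [ 0.542  -0.0028  0.1656] F [-4.753   0.3579 20.6265] M [0.13   0.6759 0.0063] tool z [ 0.075  -0.0082 -0.9971] op 0.2182
foot est [ 0.5475 -0.0048  0.0386] top [ 0.5393 -0.0018  0.1983] rod dir [ 0.0512 -0.0187 -0.9986]
```

Request:
send_rows --motion '[[[0,-0.8,0],0],[[0,-0.8,0],0],[[0,-0.5,0],0],[[0,0,0],0],[[0,0,0],0]]'

```text
time_s: 22.72
position: [0.5395, -0.0021, 0.1663]
tcp_rot: [[0.205, 0.976, 0.076], [0.979, -0.205, -0.008], [0.007, 0.076, -0.997]]
force: [-0.4, 0.1, 5.1]
opening: 0.223
```

```bash
python3 f.py pics/z13.png
```

```text
t 22.7167 p [ 0.5395 -0.0021  0.1663] F [-0.4041  0.0664  5.1413] M [-0.0616  0.0768 -0.0399] tool z [ 0.0756 -0.0082 -0.9971] op 0.2231
foot est [ 0.5451 -0.0041  0.0392] top [ 0.5368 -0.0011  0.199 ] rod dir [ 0.0518 -0.0188 -0.9985]
pred foot px [[328.1669 209.9891]]
[[249 249 254 252 182 159 217 231 192 162 157 149 154 155]
 [248 248 252 249 175 159 215 227 239 249 240 189 141 144]
 [248 249 249 238 166 159 217 225 245 254 254 250 244 236]
 [248 245 241 231 162 159 217 221 235 245 250 253 254 254]
 [248 241 241 239 169 161 215 226 238 240 245 248 249 250]
 [235 229 244 240 169 162 215 216 233 242 246 249 248 249]
 [230 225 243 235 163 156 217 203 223 240 249 251 248 248]
 [232 230 244 240 183 159 210 214 228 242 248 250 248 248]
 [225 204 242 244 235 222 231 233 236 246 248 249 249 249]
 [224 145 226 250 250 245 242 240 245 249 245 244 248 250]]
```

View pics/z13.png

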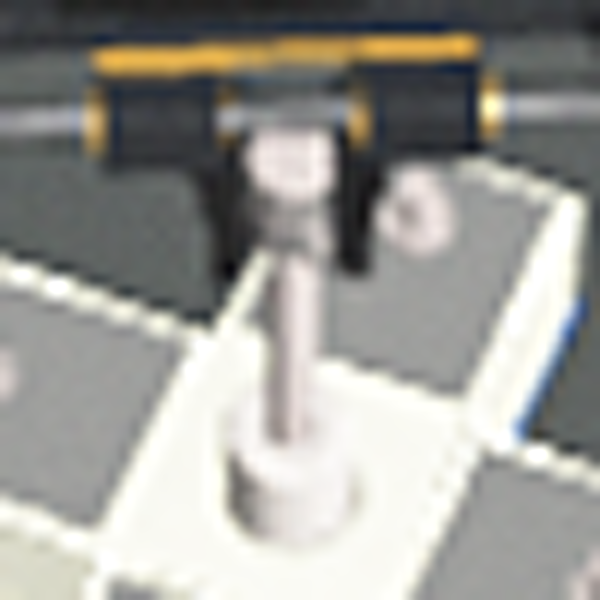

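Request:
send_rows --motion '[[[0,0,0],0],[[0,0,0],0],[[0,0,0],0],[[0,0,0],0],[[0,0,0],0]]' --gripper 0.5

```text
time_s: 23.18
position: [0.5374, -0.0014, 0.1632]
tcp_rot: [[0.206, 0.976, 0.069], [0.979, -0.206, -0.006], [0.008, 0.069, -0.998]]
force: [-0.2, 0.3, -0.5]
opening: 0.473
```

```bash
python3 f.py
```

```text
t 23.1833 p [ 0.5374 -0.0014  0.1632] F [-0.1972  0.276  -0.4781] M [0.0046 0.0494 0.004 ] tool z [ 0.069  -0.0062 -0.9976] op 0.4728
foot est [ 0.5421 -0.0032  0.0361] top [ 0.5349 -0.0005  0.1959] rod dir [ 0.0451 -0.0167 -0.9989]
```

Request:
send_rows --motion '[[[0,0,-12],0],[[0,0,-15],0],[[0,0,-18],0],[[0,0,-18],0],[[0,0,-6],0]]' --gripper 1

```text
time_s: 23.6
position: [0.5291, -0.0003, 0.2298]
tcp_rot: [[0.206, 0.977, 0.057], [0.978, -0.206, -0.003], [0.008, 0.056, -0.998]]
force: [1.2, -0.2, 0.6]
opening: 0.205
```

Request:
send_rows --motion '[[[0,-38,0],0],[[0,-38,0],0],[[0,0,0],0],[[0,35,0],0],[[0,35,0],0]]'

```text
time_s: 24.02
position: [0.5119, 0.0041, 0.2269]
tcp_rot: [[0.205, 0.978, 0.045], [0.979, -0.205, -0.0], [0.009, 0.044, -0.999]]
force: [1.5, -0.1, -0.1]
opening: 0.01
```

Request:
send_rows --motion '[[[0,0,0],0],[[0,-38,0],0],[[0,-38,0],0],[[0,0,0],0],[[0,35,0],0]]'

```text
time_s: 24.43
position: [0.4681, 0.0132, 0.22]
tcp_rot: [[0.206, 0.978, 0.037], [0.979, -0.206, 0.002], [0.009, 0.036, -0.999]]
force: [0.6, 0.1, -1.0]
opening: 0.006
```

```bash
python3 f.py
```

```text
t 24.4333 p [0.4681 0.0132 0.22  ] F [ 0.552   0.0829 -0.9762] M [ 0.0262  0.0035 -0.0052] tool z [ 0.0367  0.0016 -0.9993] op 0.0059
foot est [0.4688 0.0124 0.0928] top [0.4667 0.0139 0.2528] rod dir [ 0.0128 -0.0089 -0.9999]
```

Request:
send_rows --motion '[[[0,32,-1],0],[[0,32,-1],0],[[0,0,0],0],[[0,0,0],0],[[0,0,0],0]]'

```text
time_s: 24.85
position: [0.5348, -0.001, 0.2219]
tcp_rot: [[0.206, 0.978, 0.036], [0.978, -0.206, 0.002], [0.009, 0.035, -0.999]]
force: [0.3, 0.1, -0.1]
opening: 0.005
```

```bash
python3 g.py .54 -.0026 .21
```

```text
t 24.85 p [ 0.5348 -0.001   0.2219] x axis [0.2062 0.9785 0.0092] F [ 0.2573  0.1005 -0.1485] M [-0.0101  0.067   0.0093] op 0.0049 z [ 0.036   0.0018 -0.9994] j -90.81324319464747
-> [ 0.54   -0.0026  0.21  ] tool mm [-0.6  5.  12.1]
```

Request:
send_rows --motion '[[[-0.2,2,3],0],[[-0.2,1.5,3],0],[[0,0,2],0],[[0,0,2],0],[[0,0,1],0]]'

```text
time_s: 25.27
position: [0.5343, -0.001, 0.2088]
tcp_rot: [[0.206, 0.978, 0.03], [0.979, -0.206, 0.003], [0.009, 0.029, -1.0]]
force: [-0.6, 0.8, -0.3]
opening: 0.004
```

```bash
python3 g.py .54 -.0026 .2;python3 f.py pics/z14.png
```

```text
t 25.2667 p [ 0.5343 -0.001   0.2088] x axis [0.2059 0.9785 0.0093] F [-0.6425  0.7813 -0.2647] M [-0.0276 -0.0069 -0.0014] op 0.0037 z [ 0.0302  0.0031 -0.9995] j -90.86498993363392
-> [ 0.54   -0.0026  0.2   ] tool mm [-0.5  5.6  8.9]
t 25.2667 p [ 0.5343 -0.001   0.2088] F [-0.6425  0.7813 -0.2647] M [-0.0276 -0.0069 -0.0014] tool z [ 0.0302  0.0031 -0.9995] op 0.0037
foot est [ 0.5341 -0.0015  0.0816] top [ 0.5331 -0.0003  0.2416] rod dir [ 0.0063 -0.0074 -1.    ]
pred foot px [[328.0895 199.3075]]
[[249 250 253 252 182 160 217 231 191 161 161 149 156 157]
 [248 248 252 249 178 157 215 225 238 249 239 191 143 143]
 [248 249 249 237 166 160 216 227 246 254 254 249 244 236]
 [248 246 241 231 161 161 215 229 238 245 250 253 254 254]
 [247 240 240 238 168 159 213 228 237 240 245 249 249 251]
 [235 231 243 239 169 159 216 216 232 240 246 249 248 249]
 [230 224 244 237 164 158 216 206 224 240 249 250 248 249]
 [232 228 244 240 183 159 212 215 227 241 249 250 248 248]
 [225 206 241 245 236 221 230 233 238 247 248 249 250 249]
 [225 143 224 250 249 244 242 241 244 249 246 243 248 250]]
```

View pics/z14.png

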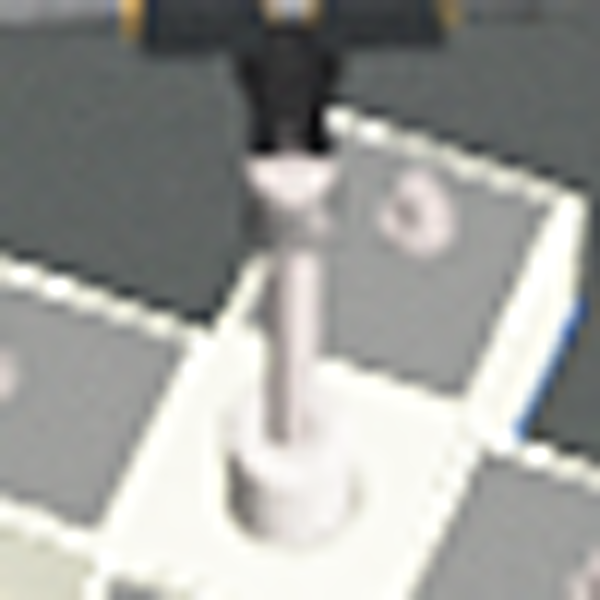

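Request:
send_rows --motion '[[[0,2,0],0],[[0,2,0],0],[[0,0.5,1],0],[[0,0,1],0],[[0,0,1],0]]'

```text
time_s: 25.73
position: [0.5392, -0.0019, 0.2061]
tcp_rot: [[0.206, 0.978, 0.031], [0.979, -0.206, 0.003], [0.009, 0.03, -1.0]]
force: [0.3, -0.6, 0.4]
opening: 0.004
```

```bash
python3 g.py .54 -.0026 .2
```

```text
t 25.7333 p [ 0.5392 -0.0019  0.2061] x axis [0.2058 0.9786 0.0093] F [ 0.261  -0.6479  0.4108] M [-0.0578 -0.0018 -0.0225] op 0.0042 z [ 0.031   0.003  -0.9995] j -90.85608284510394
-> [ 0.54   -0.0026  0.2   ] tool mm [-0.6  0.7  6.1]
```

Descend gently until touching the head.

Request:
send_rows --motion '[[[0,0,1],0],[[0,0,1],0],[[0,0,1],0],[[0,0,0.8],0],[[0,0,0.8],0]]'

```text
time_s: 26.15
position: [0.5394, -0.0019, 0.201]
tcp_rot: [[0.206, 0.978, 0.031], [0.979, -0.206, 0.003], [0.009, 0.03, -1.0]]
force: [0.6, 0.3, -0.5]
opening: -0.0
```

Request:
send_rows --motion '[[[0,0,0.8],0],[[0,0,0.8],0],[[0,0,0.8],0],[[0,0,0.8],0],[[0,0,0.8],0]]'

```text
time_s: 26.57
position: [0.541, -0.0022, 0.1999]
tcp_rot: [[0.205, 0.978, 0.035], [0.979, -0.206, 0.002], [0.009, 0.034, -0.999]]
force: [-1.4, 0.7, 4.2]
opening: 0.005
```

```bash
python3 g.py .54 -.0026 .2
```

```text
t 26.5667 p [ 0.541  -0.0022  0.1999] x axis [0.2054 0.9786 0.009 ] F [-1.4438  0.6994  4.1834] M [ 0.0129  0.3335 -0.0146] op 0.0047 z [ 0.0353  0.0018 -0.9994] j -90.86469093028964
-> [ 0.54   -0.0026  0.2   ] tool mm [-0.6 -0.9 -0.1]
```

Request:
send_rows --motion '[[[0,-0.6,1.3],0],[[0,-0.6,1.4],0],[[0,-0.6,1.5],0],[[0,-0.6,1.5],0],[[0,-0.6,1.5],0]]'

```text
time_s: 26.98
position: [0.5414, -0.0023, 0.1999]
tcp_rot: [[0.205, 0.978, 0.045], [0.979, -0.205, -0.001], [0.008, 0.044, -0.999]]
force: [-1.0, -0.2, 8.9]
opening: 0.009
```

```bash
python3 g.py .54 -.0026 .2
```

```text
t 26.9833 p [ 0.5414 -0.0023  0.1999] x axis [0.2046 0.9788 0.0083] F [-1.0104 -0.2291  8.9458] M [ 0.002   0.3444 -0.0013] op 0.0093 z [ 0.0451 -0.001  -0.999 ] j -90.88015845460463
-> [ 0.54   -0.0026  0.2   ] tool mm [-0.5 -1.3 -0.2]
```

Request:
send_rows --motion '[[[0,-0.8,1.8],0],[[0,-0.9,2],0],[[0,-0.9,2],0],[[0,-0.9,2],0],[[0,-0.9,2],0]]'

```text
time_s: 27.4
position: [0.5419, -0.0025, 0.1999]
tcp_rot: [[0.203, 0.977, 0.06], [0.979, -0.204, -0.005], [0.007, 0.059, -0.998]]
force: [-2.5, 0.0, 11.7]
opening: 0.009
```

```bash
python3 g.py .54 -.0026 .2
```

```text
t 27.4 p [ 0.5419 -0.0025  0.1999] x axis [0.2035 0.9791 0.0073] F [-2.5393  0.0247 11.7222] M [0.0117 0.397  0.0219] op 0.0092 z [ 0.0596 -0.005  -0.9982] j -90.9004751601206
-> [ 0.54   -0.0026  0.2   ] tool mm [-0.5 -1.8 -0.2]
```

Request:
send_rows --motion '[[[0,-1.0,2.8],0],[[0,-1.1,3],0],[[0,-1.2,3],0],[[0,-1.2,3],0],[[0,-1.2,3],0]]'

```text
time_s: 27.82
position: [0.5447, -0.0033, 0.1999]
tcp_rot: [[0.202, 0.976, 0.083], [0.979, -0.202, -0.011], [0.006, 0.084, -0.996]]
force: [-3.8, 0.7, 16.4]
opening: 0.007
```

```bash
python3 g.py .54 -.0026 .2
```

```text
t 27.8167 p [ 0.5447 -0.0033  0.1999] x axis [0.202  0.9794 0.0056] F [-3.7609  0.6807 16.4184] M [ 0.1014  0.604  -0.043 ] op 0.0074 z [ 0.0834 -0.0115 -0.9964] j -90.92591337207331
-> [ 0.54   -0.0026  0.2   ] tool mm [-0.3 -4.7 -0.5]
```

Request:
send_rows --motion '[[[0,0,-4],0],[[0,0,-12],0],[[0,0,-12],0],[[0,-30,-8],0],[[0,-38,0],0]]'

```text
time_s: 28.23
position: [0.4833, 0.0084, 0.2343]
tcp_rot: [[0.203, 0.974, 0.099], [0.979, -0.203, -0.015], [0.005, 0.1, -0.995]]
force: [-0.0, 0.5, 0.5]
opening: 0.004
```

Request:
send_rows --motion '[[[0,-10,0],0],[[0,38,0],0],[[0,36,0],0],[[0,-30,0],0],[[0,-38,0],0]]' --gripper 0.3

```text
time_s: 28.65
position: [0.4731, 0.0108, 0.2301]
tcp_rot: [[0.203, 0.975, 0.087], [0.979, -0.203, -0.012], [0.006, 0.087, -0.996]]
force: [-1.7, 0.2, -0.4]
opening: 0.296
```

Request:
send_rows --motion '[[[0,0,0],0],[[0,38,0],0],[[0,36,0],0],[[0,-30,0],0],[[0,-38,0],0]]'

```text
time_s: 29.07
position: [0.4802, 0.0092, 0.2266]
tcp_rot: [[0.203, 0.976, 0.08], [0.979, -0.203, -0.011], [0.006, 0.081, -0.997]]
force: [-2.0, 0.5, -0.7]
opening: 0.653
```

```bash
python3 g.py .467 .327 .2; python3 - <<'E'
from h import *
c=capture('scene'); cv2.imwrite('pics/scene15.png',c['image'])
x,y=329,190
cv2.imwrite('pics/z15.png',cv2.resize(c['image'][y-25:y+25,x-25:x+25],None,fx=12,fy=12,interpolation=2))
print(proj(c,[.539,-.0026,.199]))
E
```

```text
t 29.0667 p [0.4802 0.0092 0.2266] x axis [0.203  0.9792 0.0056] F [-2.0194  0.5301 -0.6799] M [0.0401 0.1073 0.0079] op 0.6532 z [ 0.0803 -0.011  -0.9967] j -91.05461753678367
-> [0.467 0.327 0.2  ] tool mm [308.3 -79.5  22. ]
[[328.06307072 178.08421357]]
```

View pics/z15.png

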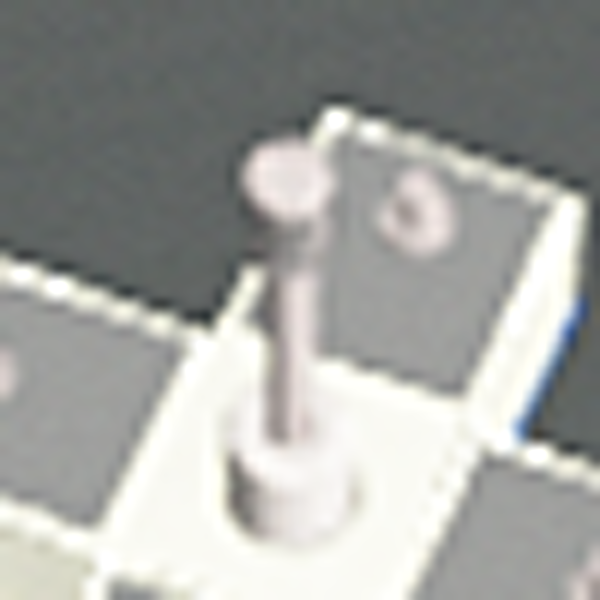

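Request:
send_rows --motion '[[[16,36,0],0],[[16,34,0],0],[[16,0,0],0],[[16,-38,0],0],[[16,-38,0],0]]'

```text
time_s: 29.53
position: [0.483, 0.0915, 0.2227]
tcp_rot: [[0.21, 0.976, 0.066], [0.978, -0.21, -0.008], [0.006, 0.066, -0.998]]
force: [0.2, 0.2, -0.3]
opening: 0.702
```

Request:
send_rows --motion '[[[16,0,0],0],[[16,36,0],0],[[16,34,0],0],[[16,0,0],0],[[16,-38,0],0]]'

```text
time_s: 29.95
position: [0.527, 0.1679, 0.223]
tcp_rot: [[0.209, 0.976, 0.058], [0.978, -0.209, -0.007], [0.005, 0.058, -0.998]]
force: [0.7, 1.0, 0.2]
opening: 0.694
```

```bash
python3 g.py .467 .327 .2
```

```text
t 29.95 p [0.527  0.1679 0.223 ] x axis [0.2092 0.9779 0.0051] F [0.6601 0.9507 0.1958] M [0.0369 0.0183 0.0226] op 0.6941 z [ 0.0582 -0.0072 -0.9983] j -70.91020651380018
-> [0.467 0.327 0.2  ] tool mm [142.9 -93.2  18.3]
```

Request:
send_rows --motion '[[[14,-36,0],0],[[14,-36,0],0],[[14,0,0],0],[[14,32,0],0],[[14,32,0],0]]'

```text
time_s: 30.37
position: [0.5172, 0.2433, 0.219]
tcp_rot: [[0.204, 0.978, 0.038], [0.979, -0.203, -0.009], [-0.002, 0.039, -0.999]]
force: [0.7, 0.9, -0.7]
opening: 0.699
```

Request:
send_rows --motion '[[[14,0,0],0],[[14,-38,0],0],[[14,-36,0],0],[[10,0,0],0],[[0,0,0],0]]'

```text
time_s: 30.78
position: [0.4642, 0.3139, 0.2158]
tcp_rot: [[0.206, 0.977, 0.049], [0.978, -0.206, -0.007], [0.004, 0.05, -0.999]]
force: [-0.2, -0.8, 0.2]
opening: 0.703
```

```bash
python3 g.py .467 .327 .2
```

```text
t 30.7833 p [0.4642 0.3139 0.2158] x axis [0.2063 0.9785 0.0036] F [-0.1967 -0.7852  0.152 ] M [0.0486 0.0727 0.0024] op 0.703 z [ 0.0492 -0.0067 -0.9988] j -53.77795866415952
-> [0.467 0.327 0.2  ] tool mm [13.4 -0.7 15.8]
```

Request:
send_rows --motion '[[[5,0,3],0],[[4,0,8],0],[[1,0,10],0],[[0,0,10],0],[[0,0,10],0]]'

```text
time_s: 31.2
position: [0.4721, 0.3237, 0.1734]
tcp_rot: [[0.207, 0.977, 0.055], [0.978, -0.207, -0.005], [0.006, 0.055, -0.998]]
force: [0.4, 0.2, -0.3]
opening: 0.696
```

```bash
python3 g.py .468 .327 .15; python3 - <<'E'
from h import *
c=capture('scene')
x,y=428,155
cv2.imwrite('pics/z16.png',cv2.resize(c['image'][y-30:y+30,x-30:x+30],None,fx=10,fy=10,interpolation=2))
E
```

```text
t 31.2 p [0.4721 0.3237 0.1734] x axis [0.2068 0.9784 0.006 ] F [ 0.3954  0.1621 -0.316 ] M [0.0242 0.0098 0.0289] op 0.6965 z [ 0.0548 -0.0055 -0.9985] j -52.846115215021285
-> [0.468 0.327 0.15 ] tool mm [ 2.3 -6.  23.2]
```

View pics/z16.png

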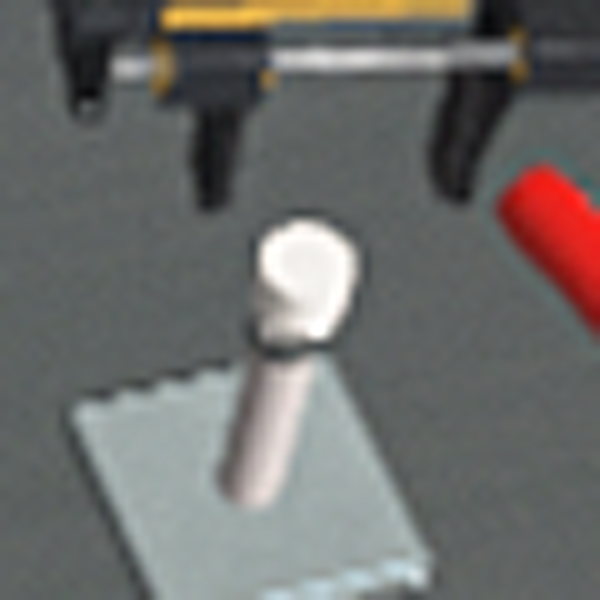

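Request:
send_rows --motion '[[[1,-3.5,5],0],[[0.5,-2.5,9],0],[[0,-1,9],0],[[0,-0.5,9],0],[[0,-0.5,6],0]]'

```text
time_s: 31.67
position: [0.465, 0.3241, 0.1278]
tcp_rot: [[0.21, 0.977, 0.049], [0.978, -0.21, -0.009], [0.002, 0.049, -0.999]]
force: [-0.6, -0.0, -0.1]
opening: 0.703
```

```bash
python3 g.py .468 .3265 .102
```

```text
t 31.6667 p [0.465  0.3241 0.1278] x axis [0.2098 0.9777 0.0016] F [-0.5576 -0.0438 -0.1166] M [0.0106 0.0575 0.0332] op 0.703 z [ 0.0485 -0.0088 -0.9988] j -52.009231533703584
-> [0.468  0.3265 0.102 ] tool mm [ 2.9  1.2 25.9]
```

Request:
send_rows --motion '[[[1.2,0.8,6],0],[[0.8,0.5,7],0],[[0,0,6],0],[[0,0,2],0],[[0,0,0],0]]'

```text
time_s: 32.08
position: [0.4672, 0.3256, 0.1027]
tcp_rot: [[0.21, 0.977, 0.046], [0.978, -0.209, -0.01], [0.0, 0.047, -0.999]]
force: [-0.3, 0.4, -0.7]
opening: 0.7
```

```bash
python3 g.py .468 .3265 .102; python3 - <<'E'
from h import *
c=capture('scene')
x,y=428,155
cv2.imwrite('pics/z17.png',cv2.resize(c['image'][y-30:y+30,x-30:x+30],None,fx=10,fy=10,interpolation=2))
E
```

```text
t 32.0833 p [0.4672 0.3256 0.1027] x axis [0.2095 0.9778 0.0001] F [-0.262   0.3917 -0.6685] M [-0.0122 -0.005  -0.0031] op 0.7003 z [ 0.0462 -0.0098 -0.9989] j -51.8370900360442
-> [0.468  0.3265 0.102 ] tool mm [1.1 0.5 0.7]
```

View pics/z17.png

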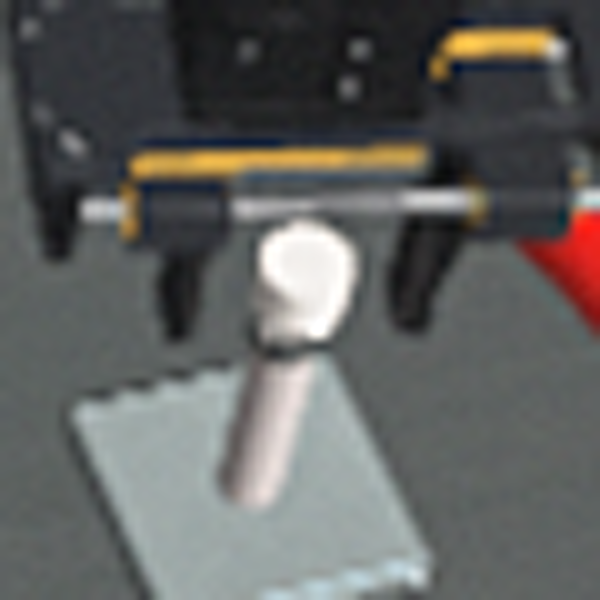

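Request:
send_rows --motion '[[[0.5,0.3,0],0],[[0,0,0],0],[[0,0,0],0],[[0,0,0],0],[[0,0,0],0]]' --gripper 1

```text
time_s: 32.55
position: [0.4688, 0.3266, 0.1045]
tcp_rot: [[0.209, 0.977, 0.05], [0.978, -0.209, -0.008], [0.002, 0.05, -0.999]]
force: [0.4, 0.9, 0.1]
opening: 0.407
```

Request:
send_rows --motion '[[[0,0,0],0],[[0,0,0],0],[[0,0,0],0],[[0,0,0],0],[[0,0,0],0]]'

```text
time_s: 32.97
position: [0.4688, 0.3261, 0.1047]
tcp_rot: [[0.209, 0.977, 0.05], [0.978, -0.209, -0.009], [0.002, 0.051, -0.999]]
force: [0.4, -0.1, -0.8]
opening: 0.312
```

```bash
python3 g.py
```

```text
t 32.9667 p [0.4688 0.3261 0.1047] x axis [0.209  0.9779 0.0016] F [ 0.3776 -0.095  -0.8056] M [-0.1256 -0.0114  0.0169] op 0.3118 z [ 0.0497 -0.009  -0.9987] j -51.828562549208115
```

Request:
send_rows --motion '[[[0,0.3,-5],0],[[0,0.4,-8],0],[[0,0.4,-8],0],[[0,0.4,-8],0],[[0,0.3,-5],0]]'

```text
time_s: 33.38
position: [0.4687, 0.3261, 0.139]
tcp_rot: [[0.209, 0.977, 0.048], [0.978, -0.209, -0.009], [0.001, 0.049, -0.999]]
force: [1.7, -0.0, -6.0]
opening: 0.313
```

```bash
python3 g.py
```

```text
t 33.3833 p [0.4687 0.3261 0.139 ] x axis [0.2093 0.9779 0.0009] F [ 1.6988 -0.0307 -5.9892] M [ 0.0611 -0.2104  0.0357] op 0.3133 z [ 0.0477 -0.0093 -0.9988] j -52.09807511293654
```

Request:
send_rows --motion '[[[0,0.4,-7],0],[[0,0.4,-7],0],[[0,0.4,-7],0],[[0,0.3,-5],0],[[0,0,-1],0]]'

```text
time_s: 33.8
position: [0.4688, 0.3261, 0.1706]
tcp_rot: [[0.209, 0.977, 0.049], [0.978, -0.209, -0.008], [0.002, 0.05, -0.999]]
force: [1.6, 0.8, -5.3]
opening: 0.313
```

Request:
send_rows --motion '[[[0,0,0],0],[[0,0,0],0],[[0,0,0],0],[[0,0,0],0],[[0,0,0],0]]'

```text
time_s: 34.22
position: [0.4687, 0.3261, 0.1714]
tcp_rot: [[0.209, 0.977, 0.05], [0.978, -0.209, -0.008], [0.002, 0.051, -0.999]]
force: [0.9, 0.3, -2.8]
opening: 0.313
```

```bash
python3 g.py; python3 - <<'E'
from h import *
c=capture('scene'); cv2.imwrite('pics/scene18.png',c['image'])
E
```

```text
t 34.2167 p [0.4687 0.3261 0.1714] x axis [0.209  0.9779 0.0023] F [ 0.8593  0.2969 -2.8202] M [ 0.0288 -0.0924  0.0538] op 0.3132 z [ 0.0499 -0.0083 -0.9987] j -52.2966864513702
```

View pics/scene18.png

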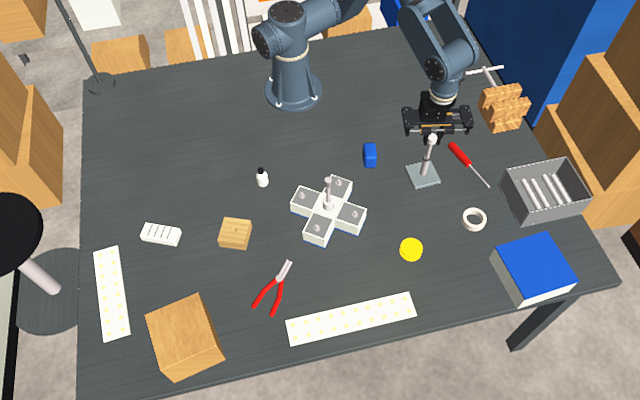

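Request:
send_rows --motion '[[[0,0.1,-2.5],0],[[0,0.1,-2.5],0],[[0,0.1,-2],0],[[0,0,0],0],[[0,0,0],0]]'

```text
time_s: 34.68
position: [0.4688, 0.3261, 0.1781]
tcp_rot: [[0.209, 0.977, 0.049], [0.978, -0.209, -0.008], [0.002, 0.05, -0.999]]
force: [2.0, 0.5, -5.3]
opening: 0.314
```

```bash
python3 g.py
```

```text
t 34.6833 p [0.4688 0.3261 0.1781] x axis [0.2091 0.9779 0.002 ] F [ 1.9593  0.4929 -5.2722] M [ 0.0982 -0.2008  0.0453] op 0.3142 z [ 0.0492 -0.0085 -0.9988] j -52.3375135023915
```

Request:
send_rows --motion '[[[0,0.1,-1.1],0],[[0,0,-0.6],0],[[0,0,0],0],[[0,0,0],0],[[0,0,0],0]]'

```text
time_s: 35.1
position: [0.4687, 0.3261, 0.1798]
tcp_rot: [[0.209, 0.977, 0.049], [0.978, -0.209, -0.008], [0.002, 0.05, -0.999]]
force: [1.6, -0.3, -4.3]
opening: 0.311
```

```bash
python3 g.py
```

```text
t 35.1 p [0.4687 0.3261 0.1798] x axis [0.2092 0.9779 0.002 ] F [ 1.6379 -0.3103 -4.3035] M [ 0.1274 -0.2034  0.0412] op 0.3112 z [ 0.0491 -0.0085 -0.9988] j -52.34823636577716
```

Request:
send_rows --motion '[[[0,0,0],0],[[0,0,0],0],[[0,0,0],0],[[0,0,0],0],[[0,0,0],0]]' --gripper 0.3

```text
time_s: 35.52
position: [0.4685, 0.3263, 0.1821]
tcp_rot: [[0.209, 0.977, 0.05], [0.978, -0.209, -0.008], [0.003, 0.05, -0.999]]
force: [0.2, 0.3, 0.0]
opening: 0.606
```

```bash
python3 g.py
```

```text
t 35.5167 p [0.4685 0.3263 0.1821] x axis [0.2095 0.9778 0.0028] F [0.1567 0.3437 0.0026] M [-0.0065  0.0103 -0.0492] op 0.6057 z [ 0.0498 -0.0078 -0.9987] j -52.33089843369951
```

Request:
send_rows --motion '[[[0,0,-8],0],[[0,0,-12],0],[[0,0,-14],0],[[0,0,-14],0],[[0,0,-8],0]]'

```text
time_s: 35.93
position: [0.464, 0.3262, 0.2405]
tcp_rot: [[0.21, 0.977, 0.045], [0.978, -0.21, -0.01], [0.0, 0.046, -0.999]]
force: [1.4, 0.7, 0.1]
opening: 0.695
```

Request:
send_rows --motion '[[[-20,-30,0],0],[[-25,-30,0],0],[[-30,-10,0],0],[[-20,0,0],0],[[0,0,0],0]]' --gripper 1

```text
time_s: 36.35
position: [0.3749, 0.2481, 0.2411]
tcp_rot: [[0.207, 0.977, 0.056], [0.978, -0.207, -0.004], [0.008, 0.056, -0.998]]
force: [-0.1, -0.4, -0.6]
opening: 0.403
```

```bash
python3 g.py; python3 - <<'E'
from h import *
C={}
for n in ['scene','top']:
    c=C[n]=capture(n); cv2.imwrite(f'pics/{n}19.png',c['image'])
    for t in ['rod_top','post_top']:
        print(n,t,[(np.round(e['xy'],1),round(e['p'],2)) for e in place_of(n,t)[:2]])
    print(proj(c,[[.539,-.0026,.2],[.4675,.3265,.2]]))
def z(n,x,y,w=20,k=13):return cv2.resize(C[n]['image'][y-w:y+w,x-w:x+w],None,fx=k*.75,fy=k*.75,interpolation=2)
cv2.imwrite('pics/z19.png',np.hstack([z('scene',328,184),z('scene',432,145)]))
E
```

```text
t 36.35 p [0.3749 0.2481 0.2411] x axis [0.2071 0.9783 0.0078] F [-0.0584 -0.3705 -0.6155] M [ 0.0004  0.0162 -0.0093] op 0.4028 z [ 0.0561 -0.0039 -0.9984] j -57.07483025274983
scene rod_top [(array([326.4, 178.2]), 0.43), (array([470.8, 219.6]), 0.23)]
scene post_top [(array([435.3, 137.6]), 0.6)]
[[328.06242895 177.87746508]
 [432.76876057 135.27847871]]
top rod_top [(array([404.6, 206.5]), 0.74), (array([316. , 197.2]), 0.6)]
top post_top [(array([181.2, 227.1]), 0.71)]
[[312.54004899 198.53481332]
 [183.00678789 227.9048294 ]]
```

View pics/z19.png

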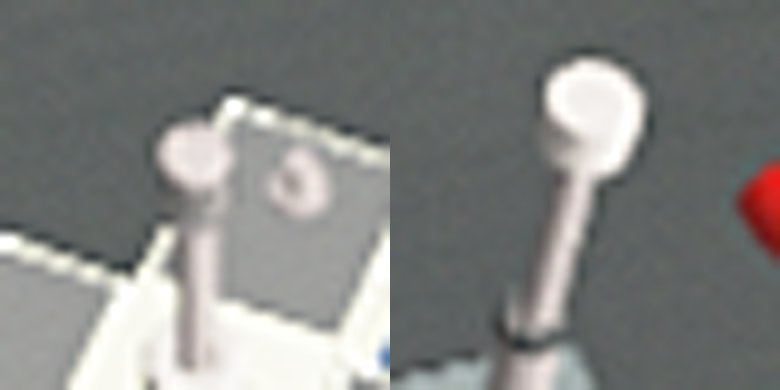

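View pics/top19.png

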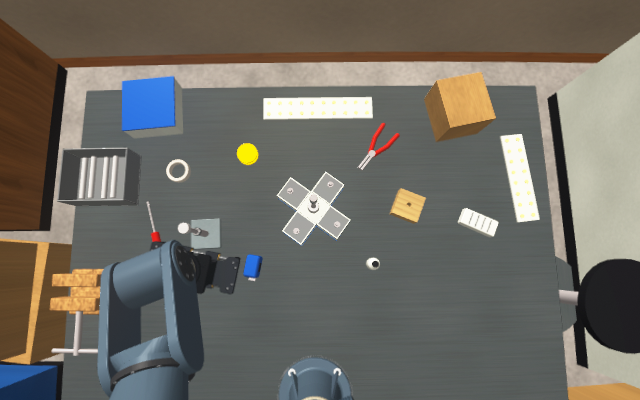

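```bash
cat > fit.py <<'E'
from h import *
from scipy.optimize import least_squares
from scipy.ndimage import map_coordinates
import glob
np.set_printoptions(precision=4,suppress=True)
C={n:capture(n) for n in ['scene','top']}
def circ(P,r,a): return np.array([P[0]+0*a,P[1]+0*a,P[2]+0*a]).T+r*np.stack([np.cos(a),np.sin(a),0*a],1)
def edges(c,g,P,r,a):
    q=proj(c,circ(P,r,a)); q2=proj(c,circ(P,r*1.1,a)); n=q2-q; n/=np.linalg.norm(n,axis=1)[:,None]
    s=np.arange(-2.5,2.51,.1); out=[]
    for i in range(len(a)):
        v=map_coordinates(g,[q[i,1]+s*n[i,1],q[i,0]+s*n[i,0]],order=1)
        hi=np.median(v[:12]); lo=np.median(v[-8:])
        if hi-lo<40: out.append(np.nan);continue
        k=np.where((v[:-1]>=(hi+lo)/2)&(v[1:]<(hi+lo)/2))[0]
        out.append(s[k[np.argmin(abs(s[k]))]] if len(k) else np.nan)
    return np.array(out)
def fit(ims,P0,r,arcs):
    gs={n:cv2.cvtColor(cv2.imread(f),6).astype(float) for n,f in ims.items()}
    P=np.array(P0,float)
    for it in range(8):
        E0={n:edges(C[n],gs[n],P,r,arcs[n]) for n in ims}
        J=[];b=[]
        for n in ims:
            m=~np.isnan(E0[n]); a=arcs[n][m]
            q=proj(C[n],circ(P,r,a));q2=proj(C[n],circ(P,r*1.1,a));nn=q2-q;nn/=np.linalg.norm(nn,axis=1)[:,None]
            Jn=np.stack([((proj(C[n],circ(P+d,r,a))-q)*nn).sum(1)/1e-3 for d in np.eye(3)*1e-3],1)
            J.append(Jn);b.append(E0[n][m])
        J=np.vstack(J);b=np.hstack(b); d=np.linalg.lstsq(J,b,rcond=None)[0]; P=P+d
        if np.linalg.norm(d)<2e-5:break
    return P,np.sqrt(np.mean((b-J@d)**2)),[int((~np.isnan(E0[n])).sum()) for n in ims]
def arc(c,P,half):
    o,_=ray(c,(320,200)); th=np.arctan2(*(np.array(P)-o)[[1,0]]) # away from camera
    return th+np.linspace(-half,half,60)
def run(name,ims,P0,r,ht=np.pi/2,hs=np.pi/2):
    arcs={n:arc(C[n],P0,hs if n=='scene' else ht) for n in ims}
    print(name,*fit(ims,P0,r,arcs))
i0={'scene':'pics/scene0.png','top':'pics/top0.png'};i1={'scene':'pics/scene19.png','top':'pics/top19.png'}
for h in (1.3,1.57):
  run('rod0 ',i0,[.5443,-.2886,.168],.010,h,h)
  run('post0',i0,[.467,.327,.125],.014,h,h)
  run('rod1 ',i1,[.539,-.0026,.2],.010,h,h)
  run('post1',i1,[.4675,.3265,.2],.014,h,h)
E
python3 fit.py
```

```text
rod0  [ 0.5439 -0.29    0.1668] 0.1999681404345402 [60, 60]
post0 [0.4678 0.3255 0.1287] 0.1457684521229174 [60, 60]Traceback (most recent call last):
  File "fit.py", line 42, in <module>
    run('rod1 ',i1,[.539,-.0026,.2],.010,h,h)
    ~~~^^^^^^^^^^^^^^^^^^^^^^^^^^^^^^^^^^^^^^
  File "fit.py", line 37, in run
    print(name,*fit(ims,P0,r,arcs))
                ~~~^^^^^^^^^^^^^^^
  File "fit.py", line 26, in fit
    q=proj(C[n],circ(P,r,a));q2=proj(C[n],circ(P,r*1.1,a));nn=q2-q;nn/=np.linalg.norm(nn,axis=1)[:,None]
  File "h.py", line 17, in proj
    return cv2.projectPoints(np.array(P,float).reshape(-1,3),np.array(c['rvec'],float),np.array(c['tvec'],float),K,np.array(c['dist_coeffs'],float))[0][:,0]
           ~~~~~~~~~~~~~~~~~~~~~~~~~~~~~~~~~~~~~~~~~~~~~~~~~~~~~~~~~~~~~~~~~~~~~~~~~~~~~~~~~~~~~~~~~~~~~~~~~~~~~~~~~~~~~~~~~~~~~~~~~~~~~~~~~~~~~~~~~~~~^^^^^
TypeError: 'NoneType' object is not subscriptable
```

```bash
cat > fit2.py <<'E'
exec(open('fit.py').read().split("for h in")[0])
for h in (1.2,1.57,1.9):
  print(h)
  run('rod0 ',i0,[.5443,-.2886,.168],.010,h,h)
  run('post0',i0,[.467,.327,.125],.014,h,h)
  run('post1',i1,[.4675,.3265,.2],.014,h,h)
  # scene-only z with fixed xy
  for nm,f,P0,r in (('rod0',i0,[.5443,-.2886,.168],.01),('rod1',i1,[.539,-.0026,.2],.01),('post0',i0,[.4675,.3265,.125],.014),('post1',i1,[.4675,.3265,.2],.014)):
    g=cv2.cvtColor(cv2.imread(f['scene']),6).astype(float);c=C['scene'];P=np.array(P0)
    a=arc(c,P,h)
    for it in range(8):
        e=edges(c,g,P,r,a);m=~np.isnan(e);aa=a[m];q=proj(c,circ(P,r,aa));nn=proj(c,circ(P,r*1.1,aa))-q;nn/=np.linalg.norm(nn,axis=1)[:,None]
        J=np.stack([((proj(c,circ(P+d,r,aa))-q)*nn).sum(1)/1e-3 for d in np.eye(3)[1:]*1e-3],1)
        d=np.linalg.lstsq(J,e[m],rcond=None)[0];P[1:]+=d
    print('   scene-only (x fixed)',nm,P,m.sum(),np.std(e[m]-J@d))
E
python3 fit2.py; python3 - <<'E'
import cv2
t=cv2.imread('pics/top19.png',0);print(t[190:212,304:322])
E
```

```text
1.2
rod0  [ 0.5438 -0.2901  0.1665] 0.20235419866835017 [60, 60]
post0 [0.4677 0.3256 0.1286] 0.1422437410797106 [60, 60]
post1 [0.4679 0.3252 0.2038] 0.17294236079291087 [60, 60]
   scene-only (x fixed) rod0 [ 0.5443 -0.2897  0.1672] 60 0.08462016679081671
   scene-only (x fixed) rod1 [ 0.539  -0.0039  0.1937] 51 0.13820870252276088
   scene-only (x fixed) post0 [0.4675 0.3251 0.1283] 60 0.10129613889665696
   scene-only (x fixed) post1 [0.4675 0.3246 0.2034] 60 0.11519906459899415
1.57
rod0  [ 0.5438 -0.29    0.1668] 0.2658531709969485 [60, 60]
post0 [0.4679 0.3253 0.1289] 0.14629536245114091 [60, 60]
post1 [0.4678 0.3251 0.2038] 0.1665351905017741 [60, 60]
   scene-only (x fixed) rod0 [ 0.5443 -0.2896  0.1673] 60 0.08817862691906256
   scene-only (x fixed) rod1 [ 0.539  -0.0039  0.1936] 54 0.14095865877075553
   scene-only (x fixed) post0 [0.4675 0.3251 0.1283] 60 0.09945825556939694
   scene-only (x fixed) post1 [0.4675 0.3249 0.2032] 60 0.11605359750508552
1.9
rod0  [ 0.544  -0.2898  0.167 ] 0.2907774168677948 [60, 58]
post0 [0.4679 0.3253 0.1289] 0.15136849936244395 [60, 60]
po
[... 1313 characters left out ...]
176 245 249 249 248 249]
 [249 249 249 248 235 250 243 167  66  90 104 137 241 239 181 248 248 248]
 [249 249 249 249 248 246 240 179 101 102 106 179 242 238 242 248 248 248]
 [248 249 249 240 238 243 238 138 102 102 102 117 242 240 224 243 248 248]
 [248 249 249 241 246 240 238 113 101 102 100 114 240 241 220 238 248 248]
 [249 249 249 231 230 241 241 182 101 101 103 166 241 239 220 239 248 249]
 [249 249 249 234 164 244 241 244 228 203 212 241 242 239 149 243 248 249]
 [248 249 249 244 154 200 245 244 244 239 242 243 242 212 126 249 248 248]
 [248 248 249 249 215 120 188 244 244 241 243 240 171 119 171 248 248 247]
 [247 248 248 249 246 183 117 119 147 175 163 138 118 176 251 248 247 248]]
```

```bash
cat > fit3.py <<'E'
exec(open('fit.py').read().split("def run(")[0])
def poly(p,segs):  # p=(x,y,z,yaw), segs list of (pt,normal) local
    c,s=np.cos(p[3]),np.sin(p[3]);R=np.array([[c,-s],[s,c]])
    A=np.array([q for q,_ in segs])@R.T+p[:2]; N=np.array([n for _,n in segs])@R.T
    Z=np.full((len(A),1),p[2]); return np.hstack([A,Z]),np.hstack([A+.002*N,Z]),N
def side(a,b,n,k=25):
    t=np.linspace(.08,.92,k)[:,None]; return [(q,n) for q in np.array(a)+t*(np.array(b)-np.array(a))]
def edge1(g,q,n,sgn=1):
    s=np.arange(-2.5,2.51,.1);out=[]
    for i in range(len(q)):
        v=map_coordinates(g,[q[i,1]+s*n[i,1],q[i,0]+s*n[i,0]],order=1)
        hi=np.median(v[:10]);lo=np.median(v[-10:])
        if hi-lo<35: out.append(np.nan);continue
        k=np.where((v[:-1]>=(hi+lo)/2)&(v[1:]<(hi+lo)/2))[0]
        out.append(s[k[np.argmin(abs(s[k]))]] if len(k) else np.nan)
    return np.array(out)
def fitp(ims,p0,segs,zfix=False,yaw_far=True):
    p=np.array(p0,float)
    for it in range(15):
        J=[];b=[];cnt=[]
        for n,f in ims.items():
            g=cv2.cvtColor(cv2.imread(f),6).astype(float);c=C[n];o,_=ray(c,(320,200))
            A,B,N=poly(p,segs); far=((A[:,:2]-o[:2])*N).sum(1)>0
            A,B=A[far],B[far]
            q=proj(c,A);nn=proj(c,B)-q;nn/=np.linalg.norm(nn,axis=1)[:,None]
            e=edge1(g,q,nn)
            m=~np.isnan(e); m&=abs(e-np.nanmedian(e))<1.0
            sg=[x for x,ff in zip(segs,far) if ff]
            Jn=[]
            for i,h in enumerate((1e-3,1e-3,1e-3,1e-2)):
                pp=p.copy();pp[i]+=h; A2=poly(pp,sg)[0]; Jn.append(((proj(c,A2)-q)*nn).sum(1)/h)
            J.append(np.stack(Jn,1)[m]);b.append(e[m]);cnt.append(int(m.sum()))
        J=np.vstack(J);b=np.hstack(b)
        if zfix:J=J.copy();J[:,2]=0
        d=np.linalg.lstsq(J,b,rcond=1e-9)[0];p+=d
    return p,np.sqrt(np.mean((b-J@d)**2)),cnt
def sq(h): return side([-h,-h],[h,-h],[0,-1])+side([h,-h],[h,h],[1,0])+side([h,h],[-h,h],[0,1])+side([-h,h],[-h,-h],[-1,0])
i0={'scene':'pics/scene0.png','top':'pics/top0.png'}
def go(nm,p0,segs):
    best=None
    for y in np.radians(p0[3]+np.array([0])):
        print(nm,'both',*fitp(i0,[*p0[:3],y],segs))
        for n in i0: print('   ',n,'z fixed',*fitp({n:i0[n]},[*p0[:3],y],segs,True))
import sys
E
python3 - <<'E'
import cv2,numpy as np
a=cv2.imread('pics/top0.png')[205:260,170:240];b=cv2.imread('pics/scene0.png')[150:200,390:460]
cv2.imwrite('pics/z20.png',np.hstack([cv2.resize(a,(400,314)),cv2.resize(b,(400,314))]))
E
```

```text
(no output)
```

View pics/z20.png

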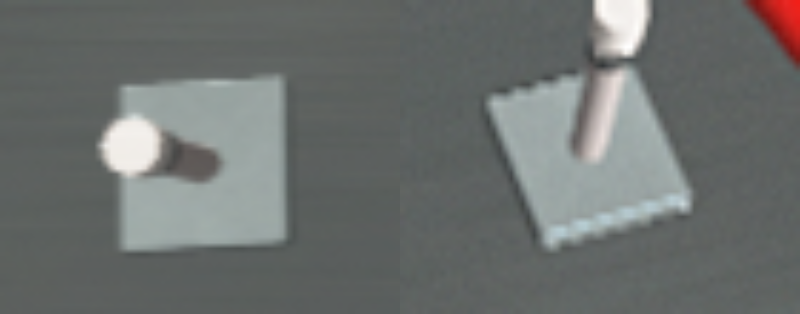

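```bash
cat >> fit3.py <<'E'
go('base',[.4675,.326,.014,2],sq(.045))
go('stand',[.5443,-.2886,.040,-14],sq(.040))
L,w=.110,.035
cross=[]
for k in range(4):
    c,s=[(1,0),(0,1),(-1,0),(0,-1)][k]
    r=lambda x,y:[c*x-s*y,s*x+c*y]
    cross+=side(r(L,-w),r(L,w),r(1,0))+side(r(w,w),r(L,w),r(0,1))+side(r(w,-w),r(L,-w),r(0,-1))
go('sign',[.5385,-.0028,.055,-38],cross)
E
python3 fit3.py; python3 -c "
import re" ; cat > fit4.py <<'E'
exec(open('fit.py').read().split("for h in")[0])
E
```

```text
base both [0.4679 0.3257 0.0089 0.0401] 0.274517992341059 [45, 42]
    scene z fixed [0.4716 0.3232 0.014  0.0228] 0.29871600867126313 [46]
    top z fixed [0.4674 0.3247 0.014  0.0487] 0.2396062699590666 [43]
stand both [ 0.5444 -0.2896  0.0407 -0.3805] 0.21403104132788325 [46, 45]
    scene z fixed [ 0.5438 -0.29    0.04   -0.3853] 0.18410820393124014 [46]
    top z fixed [ 0.5452 -0.2897  0.04   -0.3541] 0.34751830830715846 [49]
sign both [ 0.5382 -0.0036  0.0576 -0.6373] 0.2682611642144399 [139, 175]
    scene z fixed [ 0.5364 -0.004   0.055  -0.6381] 0.1349927743252102 [139]
    top z fixed [ 0.5388 -0.003   0.055  -0.6373] 0.2198572795084336 [175]
```

```bash
python3 - <<'E'
import cv2,numpy as np
a=cv2.imread('pics/scene19.png')
b=cv2.resize(a[140:176,412:444],None,fx=16,fy=16,interpolation=0);cv2.imwrite('pics/z21.png',b)
c=cv2.resize(cv2.imread('pics/scene0.png')[140:176,412:444],None,fx=16,fy=16,interpolation=0);cv2.imwrite('pics/z21.png',np.hstack([b,c])[:, :1024][:576,:800+224] if 0 else cv2.resize(np.hstack([b,c]),(800,450),interpolation=0))
g=cv2.cvtColor(a,6);print(g[150:172,416:434]);g0=cv2.cvtColor(cv2.imread('pics/scene0.png'),6);print(g0[150:172,416:438])
E
```

```text
[[ 96  95  93  97  95  96  95  95  95  97  93  99 149 208 196 128  92 101]
 [ 97  94  95  96  96  97  99  97  99  95  92 110 166 223 183  99  93  94]
 [100 100  98  99  98  95  95  95  96  95  92 126 182 218 166  90  92  96]
 [ 97  99  95  95  98  94  94  98  95  93  93 136 196 211 151  85  93 100]
 [ 97  95  97  98  97  92  95  95 108 100  98 150 211 198 125  91  99  96]
 [ 93  94  94  96  97  94  94  91 116 104 108 168 224 186 100  93  98  98]
 [ 96  96  96  95  98  97  91  86 131 116 125 185 219 169  91  92  99  99]
 [ 99  97  94  98  95  99  82  84 147 129 141 207 216 161  98  94  97  98]
 [ 94  97  96 100  93  99  77  65 139 127 154 178 166 138  97  94  95  96]
 [ 98  97  96  95  98  97  90  61  85  87 127 132 100  94  90  92  95  97]
 [ 95  97  96  95  94  97  97  85  65  50  74  91 119 137 126 104  92  96]
 [ 94  92  89  82  79 112 107  94 111 131 137 164 200 186 167 127  93  93]
 [ 74 107 149 152 142 156 123  97 130 174 191 221 224 193 175 144 101  92]
 [139 155 179 182 178 160 115 102 137 177 204 224 211 178 174 172 127  87]
 [174 173 177 174 175 146 104 109 148 180 206 227 
[... 1897 characters left out ...]
2 223 201 168 172 178 146  98
   93  97  96  96]
 [169 171 172 175 176 139  91 117 157 186 211 222 192 170 171 172 170 124
   85  96  94  97]
 [164 171 171 174 169 123  96 125 165 191 218 210 179 168 170 173 177 145
   98  95  95  96]
 [167 166 167 173 152 104 101 140 173 199 224 203 171 169 171 170 176 170
  123  87  93  96]
 [165 168 166 174 141  93 107 149 182 209 220 196 166 167 168 171 174 178
  148  98  91  98]
 [165 164 166 174 137  91 118 161 188 213 215 183 163 165 167 170 173 173
  170 122  90  93]
 [164 166 169 168 126  94 129 168 194 221 208 170 165 168 167 171 169 169
  179 145 100  93]
 [163 166 169 150 103 101 142 178 203 226 200 161 166 166 166 167 168 170
  170 168 129  88]]
```

View pics/z21.png

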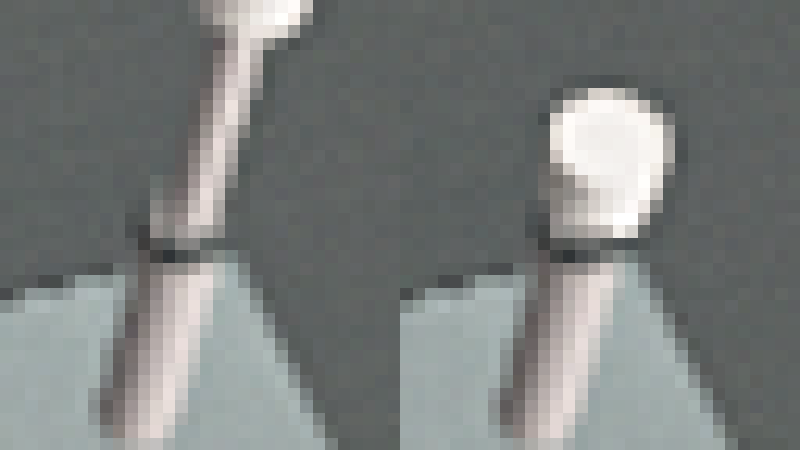

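```bash
python3 g.py .468 .326 .225 .468 .326 .21
```

```text
t 36.95 p [0.3777 0.2507 0.2407] x axis [0.2058 0.9785 0.0099] F [0.4954 0.3388 0.3127] M [-0.0052  0.0232  0.0461] op 0.0078 z [ 0.058  -0.0021 -0.9983] j -57.0127840766804
-> [0.468 0.326 0.225] tool mm [92.1 71.8 20.8]
-> [0.468 0.326 0.21 ] tool mm [-0.1 -0.9 15. ]
```

Request:
send_rows --motion '[[[21,18,3],0],[[23,20,3],0],[[23,20,3],0],[[10,4,0],0],[[0,0,0],0]]'

```text
time_s: 37.37
position: [0.4556, 0.3153, 0.2343]
tcp_rot: [[0.206, 0.977, 0.055], [0.978, -0.206, -0.003], [0.008, 0.054, -0.998]]
force: [-0.4, 0.6, 0.8]
opening: 0.004
```

```bash
python3 g.py .468 .326 .21
```

```text
t 37.3667 p [0.4556 0.3153 0.2343] x axis [0.2063 0.9785 0.0079] F [-0.3807  0.6345  0.7613] M [ 0.0545  0.0274 -0.0025] op 0.0043 z [ 0.0548 -0.0035 -0.9985] j -53.35943260887999
-> [0.468 0.326 0.21 ] tool mm [12.8  8.6 24.9]
```

Request:
send_rows --motion '[[[5,3.5,4],0],[[5,3.5,6],0],[[1,0.5,5],0],[[0,0,3],0],[[0,0,1],0]]'

```text
time_s: 37.78
position: [0.4647, 0.3237, 0.213]
tcp_rot: [[0.206, 0.977, 0.051], [0.979, -0.206, -0.006], [0.005, 0.051, -0.999]]
force: [0.2, -0.1, 0.4]
opening: 0.003
```

```bash
python3 g.py .468 .326 .21; python3 - <<'E'
from h import *
c=capture('scene');x,y=432,142
cv2.imwrite('pics/z22.png',cv2.resize(c['image'][y-25:y+25,x-25:x+25],None,fx=9,fy=9,interpolation=2))
E
```

```text
t 37.7833 p [0.4647 0.3237 0.213 ] x axis [0.2059 0.9786 0.0049] F [ 0.1977 -0.0878  0.4115] M [-0.0201  0.0578  0.0088] op 0.0031 z [ 0.0511 -0.0057 -0.9987] j -52.859053608800856
-> [0.468 0.326 0.21 ] tool mm [2.9 2.6 3.1]
```

View pics/z22.png

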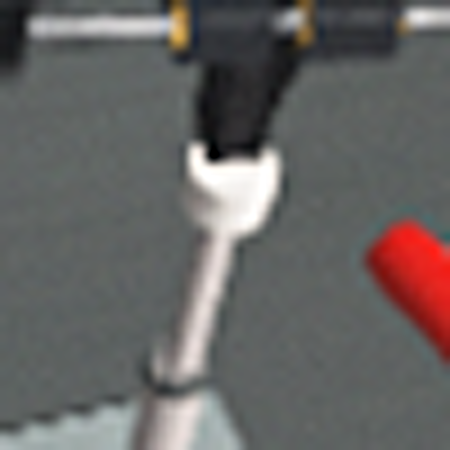

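Request:
send_rows --motion '[[[0.8,0.8,1],0],[[0.6,0.6,1],0],[[0,0,1],0],[[0,0,0.6],0],[[0,0,0],0]]'

```text
time_s: 38.25
position: [0.4655, 0.3237, 0.2095]
tcp_rot: [[0.207, 0.977, 0.05], [0.978, -0.207, -0.006], [0.004, 0.05, -0.999]]
force: [-0.1, -0.0, -0.1]
opening: 0.004
```

Request:
send_rows --motion '[[[0,0,0.5],0],[[0,0,0.5],0],[[0,0,0.5],0],[[0,0,0.5],0],[[0,0,0],0]]'

```text
time_s: 38.67
position: [0.4657, 0.3238, 0.2078]
tcp_rot: [[0.207, 0.977, 0.051], [0.978, -0.206, -0.006], [0.005, 0.051, -0.999]]
force: [-0.4, 0.4, -0.8]
opening: -0.0
```

```bash
python3 g.py .468 .326 .21
```

```text
t 38.6667 p [0.4657 0.3238 0.2078] x axis [0.2065 0.9784 0.0048] F [-0.4381  0.3922 -0.756 ] M [-0.0368 -0.0087  0.0412] op -0.0002 z [ 0.0511 -0.0059 -0.9987] j -52.827986665152935
-> [0.468 0.326 0.21 ] tool mm [ 2.7  1.8 -2.1]
```

Request:
send_rows --motion '[[[0,0,0.8],0],[[0,0,0.5],0],[[0,0,0.5],0],[[0,0,0.4],0],[[0,0,0],0]]'

```text
time_s: 39.08
position: [0.466, 0.3238, 0.2057]
tcp_rot: [[0.206, 0.977, 0.051], [0.978, -0.206, -0.006], [0.005, 0.051, -0.999]]
force: [-0.1, -0.2, -0.2]
opening: 0.008
```

Request:
send_rows --motion '[[[0,0,0.4],0],[[0,0,0.3],0],[[0,0,0.3],0],[[0,0,0.3],0],[[0,0,0],0]]'

```text
time_s: 39.5
position: [0.466, 0.3238, 0.2054]
tcp_rot: [[0.206, 0.977, 0.052], [0.978, -0.206, -0.006], [0.005, 0.052, -0.999]]
force: [-0.8, -0.6, 1.8]
opening: 0.005
```

Request:
send_rows --motion '[[[0,0,0.4],0],[[0,0,0.3],0],[[0,0,0.3],0],[[0,0,0.3],0],[[0,0,0],0]]'

```text
time_s: 39.92
position: [0.466, 0.3238, 0.2042]
tcp_rot: [[0.206, 0.977, 0.052], [0.978, -0.206, -0.006], [0.005, 0.052, -0.999]]
force: [-0.9, -1.4, 3.2]
opening: 0.002
```

Request:
send_rows --motion '[[[0,0,0.8],0],[[0,0,0.8],0],[[0,0,0.7],0],[[0,0,0.5],0],[[0,0,0],0]]'

```text
time_s: 40.33
position: [0.466, 0.3238, 0.2011]
tcp_rot: [[0.206, 0.977, 0.052], [0.978, -0.206, -0.006], [0.005, 0.052, -0.999]]
force: [-0.9, -1.1, 2.7]
opening: 0.006
```

```bash
python3 g.py .468 .326 .2
```

```text
t 40.3333 p [0.466  0.3238 0.2011] x axis [0.2063 0.9785 0.0052] F [-0.9433 -1.1031  2.6777] M [-0.0928  0.1363  0.0391] op 0.0056 z [ 0.0516 -0.0056 -0.9987] j -52.81233447647858
-> [0.468 0.326 0.2  ] tool mm [2.5 1.5 1.2]
```

Request:
send_rows --motion '[[[0,0,0.5],0],[[0,0,0.4],0],[[0,0,0],0],[[0,0,0],0],[[0,0,0],0]]'

```text
time_s: 40.75
position: [0.466, 0.3238, 0.2]
tcp_rot: [[0.206, 0.977, 0.051], [0.978, -0.206, -0.006], [0.005, 0.051, -0.999]]
force: [-1.8, -0.4, 2.8]
opening: 0.008
```

```bash
python3 g.py .468 .326 .2
```

```text
t 40.75 p [0.466  0.3238 0.2   ] x axis [0.2063 0.9785 0.005 ] F [-1.8377 -0.3705  2.7792] M [-0.0569  0.1517 -0.0216] op 0.0084 z [ 0.0513 -0.0057 -0.9987] j -52.80923051456144
-> [0.468 0.326 0.2  ] tool mm [2.5 1.5 0.1]
```

Request:
send_rows --motion '[[[0,0,-6],0],[[0,0,-12],0],[[0,0,-12],0],[[-15,6,-3],0],[[-25,10,0],0]]'

```text
time_s: 41.17
position: [0.4716, 0.2844, 0.2341]
tcp_rot: [[0.201, 0.978, 0.052], [0.979, -0.201, -0.004], [0.007, 0.051, -0.999]]
force: [0.3, -0.0, 0.9]
opening: 0.005
```

Request:
send_rows --motion '[[[-26,10,0],0],[[-26,10,0],0],[[-26,10,0],0],[[-26,10,0],0],[[-26,10,0],0]]'

```text
time_s: 41.58
position: [0.4965, 0.1434, 0.2376]
tcp_rot: [[0.196, 0.979, 0.058], [0.981, -0.196, -0.002], [0.009, 0.057, -0.998]]
force: [0.8, 0.2, -0.7]
opening: 0.004
```

Request:
send_rows --motion '[[[-26,10,0],0],[[-26,10,0],0],[[-26,10,0],0],[[-12,8,0],0],[[0,0,0],0]]'

```text
time_s: 42.0
position: [0.519, 0.0378, 0.2403]
tcp_rot: [[0.201, 0.978, 0.063], [0.98, -0.201, -0.005], [0.008, 0.063, -0.998]]
force: [-0.6, -0.8, 0.4]
opening: 0.005
```

```bash
python3 g.py .5405 -.003 .21
```

```text
t 42.0 p [0.519  0.0378 0.2403] x axis [0.2007 0.9796 0.0077] F [-0.5895 -0.8069  0.4456] M [ 0.0849 -0.001   0.0169] op 0.0055 z [ 0.0628 -0.005  -0.998 ] j -86.83825505069179
-> [ 0.5405 -0.003   0.21  ] tool mm [-35.9  27.3  31.8]
```

Request:
send_rows --motion '[[[-14,11,4],0],[[-14,11,6],0],[[-5,3,6],0],[[0,0,5],0],[[0,0,2],0]]'

```text
time_s: 42.42
position: [0.5384, 0.0014, 0.2183]
tcp_rot: [[0.202, 0.977, 0.064], [0.979, -0.203, -0.003], [0.01, 0.063, -0.998]]
force: [-0.6, 0.3, -0.0]
opening: 0.007
```

```bash
python3 g.py .5405 -.003 .205
```

```text
t 42.4167 p [0.5384 0.0014 0.2183] x axis [0.2023 0.9793 0.0103] F [-0.6087  0.3415 -0.044 ] M [0.0338 0.0387 0.0256] op 0.0073 z [ 0.0641 -0.0028 -0.9979] j -90.79734611168107
-> [ 0.5405 -0.003   0.205 ] tool mm [-4.   2.1 13.4]
```

Request:
send_rows --motion '[[[-1.5,1.2,2],0],[[-1.2,0.8,3],0],[[0,0,3],0],[[0,0,2],0],[[0,0,0.5],0]]'

```text
time_s: 42.83
position: [0.5382, 0.0026, 0.2061]
tcp_rot: [[0.198, 0.978, 0.061], [0.98, -0.198, -0.001], [0.011, 0.059, -0.998]]
force: [-0.5, 0.1, -0.1]
opening: 0.002
```

Request:
send_rows --motion '[[[0,0,0.6],0],[[0,0,0.6],0],[[0,0,0.6],0],[[0,0,0.3],0],[[0,0,0],0]]'

```text
time_s: 43.25
position: [0.5382, 0.0033, 0.204]
tcp_rot: [[0.197, 0.978, 0.061], [0.98, -0.198, -0.0], [0.012, 0.06, -0.998]]
force: [-0.3, 0.2, -0.6]
opening: 0.008
```

```bash
python3 g.py .5405 -.003 .205
```

```text
t 43.25 p [0.5382 0.0033 0.204 ] x axis [0.1973 0.9803 0.0117] F [-0.2683  0.1568 -0.582 ] M [-0.0164  0.0342  0.0435] op 0.008 z [ 0.0609 -0.0004 -0.9981] j -91.03481334103896
-> [ 0.5405 -0.003   0.205 ] tool mm [-5.7  3.6 -0.8]
```

Request:
send_rows --motion '[[[-2.5,1.2,0],0],[[-2.5,0.8,0],0],[[0,0,0.4],0],[[0,0,0.6],0],[[0,0,0],0]]'

```text
time_s: 43.67
position: [0.5397, -0.0031, 0.2034]
tcp_rot: [[0.198, 0.978, 0.062], [0.98, -0.198, -0.001], [0.012, 0.061, -0.998]]
force: [-0.3, 0.0, -0.9]
opening: 0.002
```

```bash
python3 g.py .5405 -.003 .2
```

```text
t 43.6667 p [ 0.5397 -0.0031  0.2034] x axis [0.1979 0.9802 0.0115] F [-0.3248  0.0112 -0.8506] M [-0.0668  0.0271  0.011 ] op 0.0017 z [ 0.062  -0.0008 -0.9981] j -91.68085710108515
-> [ 0.5405 -0.003   0.2   ] tool mm [0.2 0.6 3.5]
```

Request:
send_rows --motion '[[[0,0,0.7],0],[[0,0,0.6],0],[[0,0,0.5],0],[[0,0,0.4],0],[[0,0,0],0]]'

```text
time_s: 44.08
position: [0.5398, -0.0031, 0.2009]
tcp_rot: [[0.198, 0.978, 0.062], [0.98, -0.198, -0.001], [0.012, 0.061, -0.998]]
force: [0.3, -0.3, -0.8]
opening: 0.002
```

Request:
send_rows --motion '[[[0,0,0.4],0],[[0,0,0.3],0],[[0,0,0.3],0],[[0,0,0.3],0],[[0,0,0],0]]'

```text
time_s: 44.5
position: [0.5401, -0.003, 0.2002]
tcp_rot: [[0.198, 0.978, 0.062], [0.98, -0.198, -0.001], [0.011, 0.061, -0.998]]
force: [-1.2, -0.1, 0.0]
opening: 0.006
```

Request:
send_rows --motion '[[[0,0,0.4],0],[[0,0,0.3],0],[[0,0,0.3],0],[[0,0,0.3],0],[[0,0,0],0]]'

```text
time_s: 44.92
position: [0.5403, -0.003, 0.2001]
tcp_rot: [[0.197, 0.978, 0.064], [0.98, -0.198, -0.001], [0.011, 0.062, -0.998]]
force: [-0.8, -0.1, 2.8]
opening: 0.003
```

Request:
send_rows --motion '[[[0,-0.6,1.2],0],[[0,-1.2,2.0],0],[[0,-1.5,2.4],0],[[0,-1.6,2.6],0],[[0,-1.6,2.6],0]]'

```text
time_s: 45.33
position: [0.5421, -0.0034, 0.1996]
tcp_rot: [[0.197, 0.977, 0.084], [0.98, -0.197, -0.006], [0.011, 0.084, -0.996]]
force: [-4.0, 1.3, 17.3]
opening: 0.008
```

```bash
python3 g.py .5405 -.003 .2
```

```text
t 45.3333 p [ 0.5421 -0.0034  0.1996] x axis [0.1968 0.9804 0.0106] F [-3.9593  1.2592 17.3471] M [0.0974 0.6377 0.0113] op 0.008 z [ 0.0845 -0.0062 -0.9964] j -91.72388587355995
-> [ 0.5405 -0.003   0.2   ] tool mm [ 0.1 -1.6 -0.5]
```

Request:
send_rows --motion '[[[0,-2.5,2.2],0],[[0,-2.5,2.4],0],[[0,-2.5,2.6],0],[[0,-2.5,2.6],0],[[0,-2.5,2.6],0]]'

```text
time_s: 45.75
position: [0.5417, -0.0034, 0.1997]
tcp_rot: [[0.196, 0.974, 0.116], [0.981, -0.196, -0.013], [0.01, 0.116, -0.993]]
force: [-2.8, 0.9, 17.2]
opening: 0.006
```

```bash
python3 g.py .5405 -.003 .2
```

```text
t 45.75 p [ 0.5417 -0.0034  0.1997] x axis [0.1961 0.9805 0.0098] F [-2.792   0.919  17.1606] M [0.0781 0.3681 0.0217] op 0.0061 z [ 0.116  -0.0133 -0.9932] j -91.79453830651683
-> [ 0.5405 -0.003   0.2   ] tool mm [ 0.1 -1.2 -0.4]
```

Request:
send_rows --motion '[[[0,0,-4],0],[[0,0,-12],0],[[0,0,-12],0],[[0,-20,-5],0],[[0,-38,0],0]]'

```text
time_s: 46.17
position: [0.4896, 0.006, 0.2284]
tcp_rot: [[0.197, 0.972, 0.131], [0.98, -0.197, -0.017], [0.01, 0.132, -0.991]]
force: [0.1, 0.1, -0.0]
opening: 0.007
```

Request:
send_rows --motion '[[[0,-20,0],0],[[0,0,0],0],[[0,38,0],0],[[0,36,0],0],[[0,0,0],0]]'

```text
time_s: 46.58
position: [0.5308, -0.0013, 0.2299]
tcp_rot: [[0.197, 0.974, 0.114], [0.98, -0.197, -0.012], [0.01, 0.114, -0.993]]
force: [1.2, 0.1, 1.0]
opening: 0.004
```

Request:
send_rows --motion '[[[0,-38,0],0],[[0,-36,0],0],[[0,0,0],0],[[0,38,0],0],[[0,36,0],0]]'

```text
time_s: 47.0
position: [0.5266, -0.0002, 0.2251]
tcp_rot: [[0.197, 0.975, 0.103], [0.98, -0.197, -0.01], [0.011, 0.103, -0.995]]
force: [1.3, -1.4, -0.1]
opening: 0.003
```

Request:
send_rows --motion '[[[0,0,0],0],[[0,-38,0],0],[[0,-36,0],0],[[0,0,0],0],[[0,36,0],0]]'

```text
time_s: 47.42
position: [0.4923, 0.0063, 0.2179]
tcp_rot: [[0.198, 0.975, 0.102], [0.98, -0.198, -0.009], [0.011, 0.102, -0.995]]
force: [1.3, 0.5, -0.6]
opening: 0.004
```

```bash
python3 g.py .5405 -.003 .21; python3 - <<'E'
from h import *
c=capture('scene'); cv2.imwrite('pics/scene23.png',c['image'])
x,y=329,185
a=c['image'][y-20:y+20,x-20:x+20];b=cv2.imread('pics/scene19.png')[y-20:y+20,x-20:x+20]
cv2.imwrite('pics/z23.png',cv2.resize(np.hstack([b,a]),None,fx=10,fy=10,interpolation=2))
E
```

```text
t 47.4167 p [0.4923 0.0063 0.2179] x axis [0.1982 0.9801 0.0112] F [ 1.2639  0.5069 -0.6114] M [0.0318 0.0208 0.0126] op 0.0044 z [ 0.1019 -0.0093 -0.9948] j -91.92115638400567
-> [ 0.5405 -0.003   0.21  ] tool mm [ 0.4 48.  12.8]
```

View pics/z23.png

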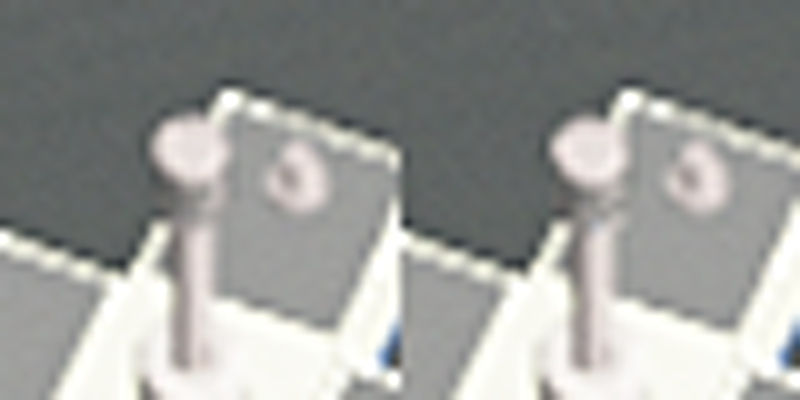

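```bash
python3 - <<'E'
import cv2,numpy as np
a=cv2.cvtColor(cv2.imread('pics/scene19.png'),6).astype(np.float32);b=cv2.cvtColor(cv2.imread('pics/scene23.png'),6).astype(np.float32)
from scipy.ndimage import map_coordinates
from scipy.optimize import least_squares
def sh(x0,x1,y0,y1):
    yy,xx=np.mgrid[y0:y1,x0:x1]
    f=lambda d:(map_coordinates(a,[yy-d[1],xx-d[0]],order=3)-b[y0:y1,x0:x1]).ravel()
    return least_squares(f,[0,0],diff_step=.05).x
print('head',sh(322,333,173,184),'tube',sh(320,338,196,210),'stud',sh(333,342,177,190))
E
```

```text
head [-0.06484222  0.1515676 ] tube [0.00040601 0.00379036] stud [0.006062   0.00486231]
```

Request:
send_rows --motion '[[[-1,14,0],0],[[-1,14,1],0],[[0,9,2],0],[[0,0,3],0],[[0,0,1],0]]'

```text
time_s: 47.88
position: [0.5505, -0.009, 0.2182]
tcp_rot: [[0.2, 0.971, 0.127], [0.98, -0.2, -0.015], [0.011, 0.128, -0.992]]
force: [-0.7, -1.0, -0.9]
opening: 0.007
```

```bash
python3 g.py .5405 -.003 .202
```

```text
t 47.8833 p [ 0.5505 -0.009   0.2182] x axis [0.2001 0.9797 0.0107] F [-0.6999 -1.0155 -0.8961] M [0.0441 0.0585 0.0147] op 0.0071 z [ 0.1273 -0.0152 -0.9917] j -92.01098472939519
-> [ 0.5405 -0.003   0.202 ] tool mm [  3.7 -13.   14.7]
```

Request:
send_rows --motion '[[[1.5,-5,2],0],[[1,-4,3],0],[[0,-1,3],0],[[0,0,2],0],[[0,0,0],0]]'

```text
time_s: 48.3
position: [0.5377, -0.003, 0.204]
tcp_rot: [[0.2, 0.972, 0.121], [0.98, -0.2, -0.014], [0.011, 0.121, -0.993]]
force: [-0.3, -0.6, 0.9]
opening: 0.007
```

```bash
python3 g.py .5405 -.003 .202
```

```text
t 48.3 p [ 0.5377 -0.003   0.204 ] x axis [0.1997 0.9798 0.011 ] F [-0.3122 -0.6489  0.8668] M [0.0161 0.0679 0.0194] op 0.0065 z [ 0.1211 -0.0136 -0.9925] j -91.71738408010818
-> [ 0.5405 -0.003   0.202 ] tool mm [0.5 2.5 2.4]
```

Request:
send_rows --motion '[[[0,1,0.7],0],[[0,0.6,0.6],0],[[0,0,0.5],0],[[0,0,0.4],0],[[0,0,0],0]]'

```text
time_s: 48.72
position: [0.5394, -0.0032, 0.2022]
tcp_rot: [[0.199, 0.972, 0.122], [0.98, -0.199, -0.014], [0.011, 0.122, -0.992]]
force: [-0.1, -0.1, 0.6]
opening: 0.01
```

Request:
send_rows --motion '[[[0,0,0.5],0],[[0,0,0.4],0],[[0,0,0.4],0],[[0,0,0.3],0],[[0,0,0],0]]'

```text
time_s: 49.13
position: [0.5401, -0.0034, 0.2008]
tcp_rot: [[0.2, 0.972, 0.123], [0.98, -0.199, -0.014], [0.011, 0.123, -0.992]]
force: [0.4, 0.2, 0.6]
opening: 0.007
```

Request:
send_rows --motion '[[[0,0,0.4],0],[[0,0,0.3],0],[[0,0,0.3],0],[[0,0,0.3],0],[[0,0,0],0]]'

```text
time_s: 49.55
position: [0.5406, -0.0034, 0.2005]
tcp_rot: [[0.199, 0.972, 0.124], [0.98, -0.199, -0.014], [0.011, 0.124, -0.992]]
force: [-0.7, -0.5, 1.1]
opening: 0.007
```

Request:
send_rows --motion '[[[0,0,-4],0],[[0,0,-12],0],[[0,0,-15],0],[[0,-15,-10],0],[[0,-25,0],0]]'

```text
time_s: 49.97
position: [0.5007, 0.0037, 0.2378]
tcp_rot: [[0.2, 0.971, 0.129], [0.98, -0.2, -0.015], [0.011, 0.129, -0.992]]
force: [0.9, -0.3, 0.3]
opening: 0.007
```

Request:
send_rows --motion '[[[0,-20,0],0],[[0,-10,0],0],[[0,0,0],0],[[0,0,0],0],[[0,0,0],0]]'

```text
time_s: 50.38
position: [0.4671, 0.0108, 0.2342]
tcp_rot: [[0.2, 0.971, 0.127], [0.98, -0.2, -0.015], [0.011, 0.128, -0.992]]
force: [-0.4, 0.1, -1.1]
opening: 0.006
```

```bash
python3 g.py; python3 - <<'E'
from h import *
c=capture('scene'); cv2.imwrite('pics/scene24.png',c['image'])
E
```

```text
t 50.3833 p [0.4671 0.0108 0.2342] x axis [0.2001 0.9797 0.0108] F [-0.3533  0.0933 -1.1264] M [ 0.002   0.0423 -0.0043] op 0.0056 z [ 0.1272 -0.0151 -0.9918] j -91.97846268569936
```

View pics/scene24.png

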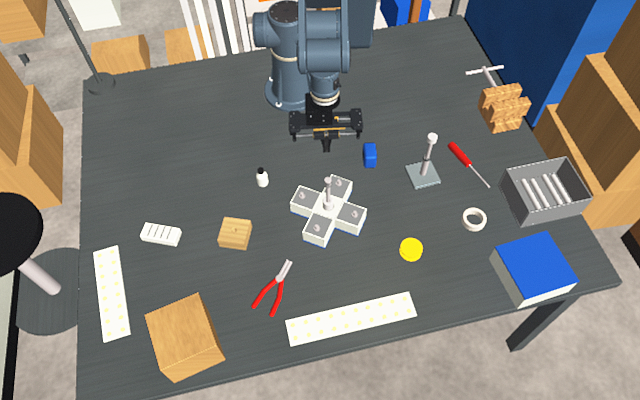

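```bash
python3 -c "
from rig import bot
print(bot.hand_in())"
```

```text
the job is handed in; nothing more can be done
None
```

I moved the rod from its stand into the tube and left it standing there, bottomed. I then set the height post level with it, and handed the job in at about 50 s with the arm clear of everything.

- **Rod on the bottom:** it slid with about 10 N of push, then stopped about 45 mm down. It held against 16–17 N, well over the 5–9 N drag. Up to 4 N of that push was sideways, which adds some friction, but not enough to explain the stop. The highest reading was 20.6 N, before subtracting the drag, so the pad was not rammed.
- **Post height:** I first drew it up too far because I assumed it started fully down, when it was already about 5 mm up. Touching its top showed this (0.2054 m), and I pressed it down to 0.2000 m.
- **Level check:** I touched both tops with the closed fingertips. The rod read 0.2001 m just after I set the post, and 0.2005 m on the last touch with the tool tilted more. I put the difference at about 0.3 mm or less.
- **Order:** I checked the rod with one more push after the post was set. The pictures showed its head shifting by about 0.15 pixel, which is at most about 0.75 mm, and I did not reset the post.
- **What disagreed:** heights from the cameras alone were several millimetres off the touch readings (about 0.194–0.198 m for the rod). I trusted the touches.
- **Everything else:** the last picture shows the rod and post standing and the other things where they were. The rod leans slightly within the tube's clearance.

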